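# Load the padlock polisher and close it with its stud nut

## Task

Put all the padlocks lying on the bench onto the tip tray, then lift the tray by its red handle until they have all slid into the polisher's bowl, and lower it gently until it lies flat again. Set the lid over the stud so that it lies flush on the bowl, and screw the brass nut onto the stud, flange down: back it off (anticlockwise) until the thread drops in, then run it clockwise until it is down on the lid's collar. Leave the screwdriver, the oil bottle and the black box where they are.

Things in the scene. Friction and masses are not known exactly. Their poses are not given: they have to be found in the camera images.
- padlock1: Small padlock, brass body with a closed steel shackle, lying flat, 44 mm long (own x), 32 mm wide (own y), 14 mm thick, 90 g; may be absent. Origin: centre of its underside. The body (x from -22 to +4 mm) is the part to grip, across its 32 mm width, 9 mm to -x of the origin; the shackle points to own +x.
- padlock2: Small padlock, copper-coloured body with a closed steel shackle, lying flat, 44 mm long (own x), 32 mm wide (own y), 14 mm thick, 90 g; may be absent. Origin: centre of its underside. The body (x from -22 to +4 mm) is the part to grip, across its 32 mm width, 9 mm to -x of the origin; the shackle points to own +x.
- padlock3: Small padlock, brass body with a closed steel shackle, lying flat, 44 mm long (own x), 32 mm wide (own y), 14 mm thick, 90 g; may be absent. Origin: centre of its underside. The body (x from -22 to +4 mm) is the part to grip, across its 32 mm width, 9 mm to -x of the origin; the shackle points to own +x.
- bowl_rim (a point): Centre of the mouth of the polisher's red bowl, level with its rim, 105 mm above the bench. The bowl is round, 160 mm inside diameter, 168 mm outside, 95 mm deep inside, fixed beside the tray's grey base; the steel stud stands in its middle. The frame's z is up; the tip tray lies on its -y side.
- stud_tip (a point): Top of the pointed nose of the fixed threaded stud, 65.5 mm above the bowl rim, on the bowl's axis; z up. The nose is 13 mm thick, coned to 6 mm over its top 6 mm. A nut set on the blunt thread starts rests with its underside 29.5 mm below this tip (4 mm higher if on a stop); dropped into the thread about 36 mm below; run down onto the seated lid's collar 40.5 mm below.
- thread_start (a point): On the stud's axis, 26 mm below its tip: level of the flat, blunt starts (three, 120 degrees apart) of the coarse right-hand thread, 24 mm diameter, 24 mm per turn. A nut resting here jams on a stop if turned clockwise; turned back (anticlockwise from above) up to 120 degrees it meets a gap some 25 degrees wide and drops 5 to 7 mm in; then about 1/6 to 1/3 turn clockwise runs it down.
- tray (a joint): Tilt of the aluminium tip tray about its hinge beside the bowl, rad: 0 flat (at rest), growing as the free end is lifted, at most 1.15. It falls back under its own weight (350 g with handle) if let go. Padlocks start to slide at 0.5 to 0.65.
- tray_hinge (a point): Middle of the tray's hinge line, at the tray's open lip facing the bowl, 90 mm from the bowl's axis, 45 mm above the rim, level with the tray's floor. The hinge line runs along this frame's x; the tray stretches 160 mm from it to -y, the end that is lifted. The frame tilts with the tray, about x.
- tray_floor (a point): Centre of the top of the tray's floor (150 mm above the bench when flat), 77.5 mm from the hinge line. The floor is 96 mm wide inside (along x) and 155 mm long (along y), with walls 18 mm high on both sides and at the free end (-y) and none at the lip (+y, towards the bowl). Frame tilts with the tray.
- tray_handle (a point): Middle of the red round handle bar on the tray's free end: 10 mm thick, 70 mm long along x, parallel to the hinge, 195 mm from the hinge line, 8 mm above the floor's plane, 35 mm clear of the end wall. Can be pinched from above across its thickness and turns between the fingers as the tray tilts. Frame tilts with the tray.
- lid: Loose grey disc lid of the bowl, 168 mm diameter, 5 mm thick, with a black collar in its middle, 44 mm outside diameter, standing up to 25 mm above the underside, and a 30 mm hole right through for the stud. 300 g. Origin: centre of the underside; z up. Seated, its underside is level with the bowl rim.
- nut: Loose brass hex flange nut: hexagon 38 mm across flats from 4 to 24 mm above its underside, on a round flange 52 mm in diameter and 4 mm thick; 150 g; bore 27 mm (16.6 mm at the top face), three inner thread lugs at an unmarked angle to the flats. Origin: centre of the underside; z up, flange down; own x is square to one pair of flats (others every 60 degrees).
- screwdriver: Yellow screwdriver lying at the far side, 200 mm long; not to be touched.
- oil: Small blue oil bottle, 40 mm diameter, 110 mm tall; not to be touched.
- pin_box: Black divided box, 80 x 110 x 35 mm, at the far left; not to be touched.
There are look-alikes about, which are no part of the job. What is shaped like the padlock3 but turquoise is not meant. What is shaped like the padlock1 but purple is not meant.

How it is judged:
By the outcome, as a careful person would: the job done as asked, in the order asked, and still so for the second after the job is handed in, with the robot touching nothing.
Of padlock1, padlock2, padlock3 only 2 to 3 are there at a start; the rules pass over those that are not, and their reading is None.
At some moment in a run one of padlock1, padlock2, padlock3 may be knocked a few centimetres aside while the robot is not near it.
It also fails if it takes over 210 s, if anything falls off the work surface, if the arm or the gripper's body presses on something with over 40 N, if the wrist force passes 120 N, or if a joint passes its speed limit or range.

## Robot

A 6-joint arm with a two-finger parallel gripper is mounted at the origin on the work surface. World frame = base frame: x ahead of the robot, y to its left, z up, the work surface at z = 0. Lengths are in m, angles in rad, forces in N, time in s.
With the tool pointing down it reaches from about 0.3 to 0.875 m from the base axis. Payload 6.4 kg.
Tool frame: the origin (TCP) lies between the finger pads; the fingertips stand 22 mm ahead of it and the grasp point (between the pads) lies 3 mm ahead of it; z points along the fingers, y is the line along which they close (so a half turn about z gives the same grasp; the last joint's range is limited). The gripper opens to 85 mm and grips with 20 to 120 N. Pads are 22 mm wide; open, the fingers measure 114 mm over their backs; the gripper's body (76 mm by 85 mm) begins 54 mm behind the grasp point. The pads swing forward as they close: fully open they stand 13 mm farther back than shut.
Start: joints at [-1.342, 0.181, 1.607, -0, 1.354, -0.206], TCP at [0.242, -0.522, 0.253] pointing down, gripper open.
Joint ranges: [-2.99, 2.99], [-0.89, 2.07], [0.3, 2.58], [-1.14, 4.28], [0, 2.63], [-3.12, 3.12]. Speed limits (rad/s): [2.57, 2.57, 3.01, 3.14, 3.14, 3.14].

## Interface

Orientations are given as a unit quaternion [w, x, y, z].
In Python, from bench import ctrl, imaging, workorder gives the robot as it stands.
- The arm moves only by the shell command python3 -m pendant 'ROWS' [OPENING]. ROWS is JSON, a list of rows, each a list of 4 numbers: the shift along the tool's x, y, z in cm, then the turn about the tool's z in degrees. In form: [[dx, dy, dz, roll], ...]. A call has 1 to 12 rows; each row is the pose to reach, as a shift and turn from the pose commanded when the call began, along the tool's axes at that moment; what a row does not reach only later rows make up. A row lasts 1/12 s, in which the tool goes at most 41.7 mm and 7.16 degrees, less where a joint would pass 70% of its speed; a pose out of reach is approached as far as the arm can. A call with a gripper value outside its range is refused whole. OPENING is the opening, from 0 (shut) to 1 (fully open), set as the call begins (- or left out, the last holds). The fingers move at their own pace and stop on an object; the grip force is fixed at half the most. Time passes only in rows, so rows that repeat a pose let the fingers close. It gives the time, the measured TCP pose, the force, the opening and the grip force at its end, in the units of the state.
- ctrl.get_obs(): the state, without advancing time (a new reading comes with each control period).
- imaging.camera(name): name is "scene" or "top" or "wrist"; returns the picture (480x640x3 uint8, red, green, blue); there is no depth.
- imaging.camera_info(name): a dict with "K" (3x3 intrinsics, pixels), "T" (4x4, takes a point from camera to world coordinates); the wrist camera has in their place "tool_from_camera" (4x4, takes a point from camera to tool coordinates, whose origin is the TCP and whose axes are the flange's). Camera axes: x right, y up, looking along -z (the intrinsics and any distortion apply to the point x, -y, -z); pixel columns grow to the right and rows downward; lengths in m; the calibration is good to about 2 mm. A picture is of the moment at which its call begins: read the wrist's pose just before it. camera_info takes no time and is no camera call.
- workorder.hand_in(): hands the job in; it is judged then, once.
The state is a dict: "time_s": time; "q": joint angles; "dq": joint speeds; "joint_efforts": joint torques, N m; "eef_pos": TCP position; "eef_rot": TCP orientation; "wrist_force": force on the tool from outside, world axes, zero at the start; "torque": the same for the moment, N m; "opening": opening from 0.0 (shut) to 1.0 (fully open); "grasp_force": force on a finger pad.
Only numpy, scipy, OpenCV 4.12 (cv2) and the standard library are available. Lean on these libraries where they do the work, as an engineer would, in place of code of your own. Each camera call takes 0.05 s, during which the arm holds its last target. There are 200 camera calls.

## Working session

There is one attempt and no reset: what is moved stays moved. The work goes in short steps, Python scripts to look and compute and a shell command to move; the robot and the scene stay as the last step left them, time stands still between calls to the robot, and variables do not carry over. Pictures are saved under pics/ and viewed, at most 14 in all, crops included, and the job is handed in when it is done.

```bash
ls; mkdir -p pics; python3 - <<'E'
from bench import ctrl, imaging
import cv2,numpy as np
o=ctrl.get_obs();print(o)
for n in("scene","top"):
    im=imaging.camera(n);cv2.imwrite(f"pics/{n}0.png",im[...,::-1])
    i=imaging.camera_info(n);print(n,i)
print(imaging.camera_info("wrist"))
E
```

```text
pics
{'time_s': 0.0, 'q': array([-1.34229362e+00,  1.81558379e-01,  1.60801763e+00, -1.02032055e-05,
        1.35379942e+00, -2.06301005e-01]), 'dq': array([-2.48435658e-04, -6.01108237e-04,  1.03539281e-03, -8.22968794e-05,
        7.92060766e-04, -1.21161240e-03]), 'joint_efforts': array([-2.44440143e-04, -4.44870400e+01, -3.51341164e+01, -2.32309112e-04,
        9.00687970e-03, -6.31910737e-06]), 'eef_pos': array([ 0.24210069, -0.52097364,  0.25236972]), 'eef_rot': array([-8.91276063e-04,  9.76460521e-01,  2.15694359e-01, -1.48756177e-05]), 'wrist_force': array([-0.69922114,  0.53395235,  0.66095515]), 'torque': array([ 0.00533588,  0.04943886, -0.01218703]), 'grasp_force': 0.0, 'opening': 0.9994944598178012}
scene {'K': array([[624.67890399,   0.        , 331.84705939],
       [  0.        , 624.67890399, 250.07213974],
       [  0.        ,   0.        ,   1.        ]]), 'T': array([[-0.84030403, -0.32554495,  0.43348543,  1.14791042],
       [ 0.54196713, -0.48576981,  0.68578373,  0.92041905],
       [-0.0126793 ,  0.81120169,  0.58462899,  0.90247975],
       [ 0.        ,  0
[... 278 characters left out ...]
[-0.99954449, -0.01818518,  0.0240857 ,  0.01755949],
       [ 0.02028928,  0.18590635,  0.98235797,  1.07534162],
       [ 0.        ,  0.        ,  0.        ,  1.        ]])}
{'K': array([[334.35834022,   0.        , 322.75326702],
       [  0.        , 334.35834022, 237.35272124],
       [  0.        ,   0.        ,   1.        ]]), 'tool_from_camera': array([[ 4.29087835e-04,  9.47813865e-01,  3.18823923e-01,
         8.19926812e-02],
       [ 9.99999899e-01, -3.65138156e-04, -2.60346791e-04,
        -2.41411315e-04],
       [-1.30345519e-04,  3.18824003e-01, -9.47813926e-01,
        -1.21227737e-01],
       [ 0.00000000e+00,  0.00000000e+00,  0.00000000e+00,
         1.00000000e+00]])}
```

View pics/top0.png

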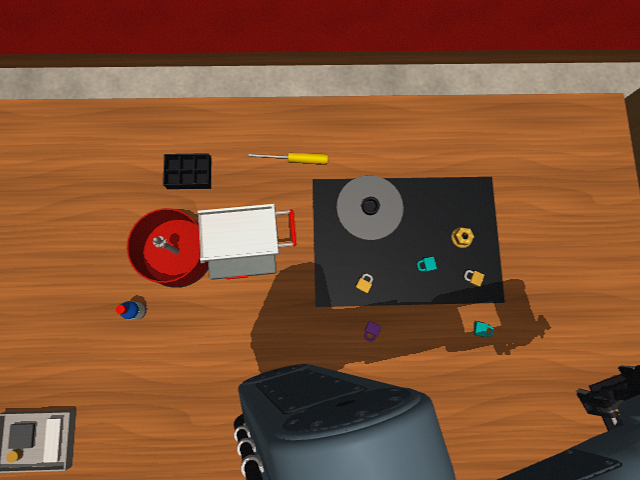

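View pics/scene0.png

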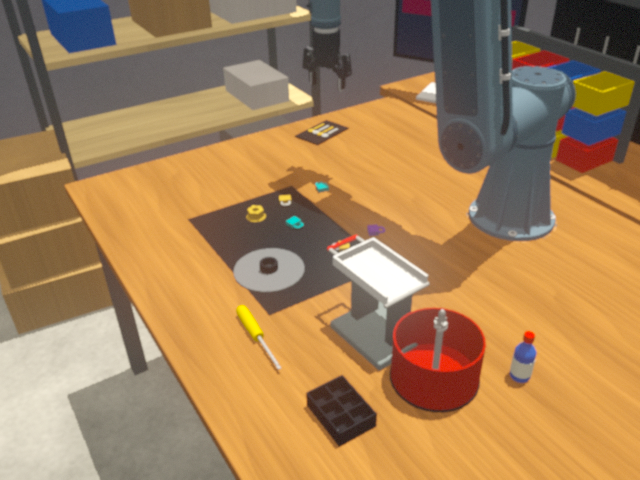

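Top view candidates: yellow padlocks at (365,283) and (475,278). Turquoise ones at (427,264) and (483,328) and the purple one at (371,331) are look-alikes. The lid is at (370,206), the nut at (462,237), the bowl at (168,246), and the tray and handle at (237,233) and (291,229). I'll check the choice in a close crop.

```bash
cat > h.py <<'E'
from bench import ctrl, imaging
import cv2,numpy as np
from scipy.spatial.transform import Rotation as R
def tool():
    o=ctrl.get_obs();w,x,y,z=o["eef_rot"];T=np.eye(4);T[:3,:3]=R.from_quat([x,y,z,w]).as_matrix();T[:3,3]=o["eef_pos"];return T
def cam(n,T0=None):
    i=imaging.camera_info(n)
    return i["K"],(i["T"] if "T" in i else (tool() if T0 is None else T0)@i["tool_from_camera"])
def px2w(n,uv,z,T0=None):
    K,T=cam(n,T0);u,v=uv
    d=T[:3,:3]@np.array([(u-K[0,2])/K[0,0],-(v-K[1,2])/K[1,1],-1]);c=T[:3,3]
    return c+d*(z-c[2])/d[2]
def w2px(n,p,T0=None):
    K,T=cam(n,T0);c=T[:3,:3].T@(np.asarray(p)-T[:3,3]);return np.array([K[0,0]*c[0]/-c[2]+K[0,2],K[1,1]*c[1]/c[2]+K[1,2]])
def snap(n,name,crop=None,s=1):
    T=tool() if n=="wrist" else None
    im=imaging.camera(n)[...,::-1].copy()
    c=im if crop is None else im[crop[1]:crop[3],crop[0]:crop[2]]
    cv2.imwrite(f"pics/{name}.png",cv2.resize(c,None,fx=s,fy=s,interpolation=cv2.INTER_CUBIC));
    if T is not None: np.save(f"pics/{name}.npy",T)
    return im,T
def todo(p,yaw=None):
    "shift in tool axes cm to move TCP to world p; roll so tool y is along world yaw (deg, mod 180)"
    T=tool();d=T[:3,:3].T@(np.asarray(p)-T[:3,3])*100
    r=None
    if yaw is not None:
        a=np.array([np.cos(np.radians(yaw)),np.sin(np.radians(yaw)),0]);b=T[:3,:3].T@a
        r=(np.degrees(np.arctan2(-b[0],b[1]))+90)%180-90
    return np.round(d,2),r
E
python3 - <<'E'
from h import *
im,_=snap("top","crop1",(320,170,520,350),4)
for n,uv,z in [("p1",(365,283),.01),("p3",(475,278),.01),("lid",(370,206),.025),("nut",(462,237),.024),("handle",(291,229),.158),("bowl",(168,246),.105),("floor",(237,233),.15),("purple",(371,331),.01),("tq",(483,328),.01)]: print(n,px2w("top",uv,z).round(3))
def blob(m,box,z,n):
    x0,y0,x1,y1=box;m=m[y0:y1,x0:x1].astype(np.uint8)
    k,l,s,c=cv2.connectedComponentsWithStats(m);j=1+np.argmax(s[1:,4]);print(n,c[j]+[x0,y0],s[j],px2w("top",c[j]+[x0,y0],z).round(4))
h=cv2.cvtColor(im,cv2.COLOR_BGR2HSV)
v=h[...,2]
y=(h[...,0]>12)&(h[...,0]<32)&(h[...,1]>120)
for n,b,z in[("p1",(350,270,380,298),.012),("p3",(460,265,490,292),.012),("nut",(445,222,480,255),.015)]: blob(y,b,z,n)
r=((h[...,0]<6)|(h[...,0]>174))&(h[...,1]>150)&(v>80)
blob(r,(285,205,300,250),.158,"handle")
g=(v>70)&(h[...,1]<40);blob(g,(325,165,415,250),.005,"lid")
w=(v>150)&(h[...,1]<60);blob(w,(190,195,285,275),.155,"tray")
E
```

```text
p1 [ 0.453 -0.132  0.01 ]
p3 [ 0.459 -0.4    0.01 ]
lid [ 0.64  -0.15   0.025]
nut [ 0.559 -0.371  0.024]
handle [0.557 0.041 0.158]
bowl [0.535 0.314 0.105]
floor [0.552 0.156 0.15 ]
purple [ 0.339 -0.141  0.01 ]
tq [ 0.34  -0.408  0.01 ]
p1 [363.39735099 285.15231788] [  6   8  16  15 151] [ 0.4476 -0.1272  0.012 ]
p3 [476.52380952 278.36309524] [  9   6  16  16 168] [ 0.4583 -0.4026  0.012 ]
nut [461.91944444 237.01944444] [  6   5  24  21 360] [ 0.5603 -0.3746  0.015 ]
handle [292.21052632 227.26973684] [  4   5   7  36 152] [0.5607 0.0384 0.158 ]
lid [369.5075393  207.41193455] [  11   10   68   65 3117] [ 0.6419 -0.1519  0.005 ]
tray [238.16259726 232.43090958] [   8    9   87   57 3727] [0.5523 0.1528 0.155 ]
```

View pics/crop1.png

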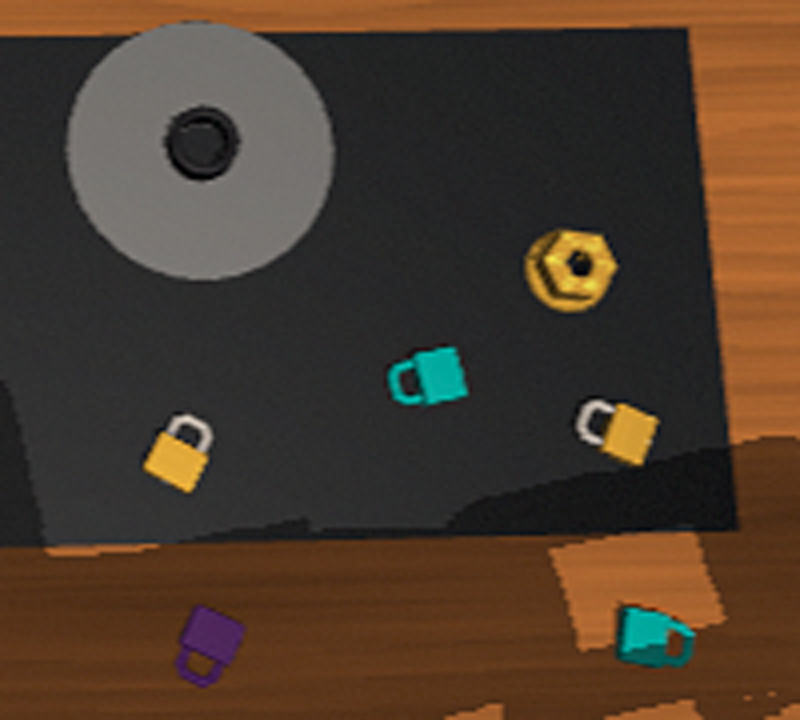

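Chosen: the two brass padlocks, with bodies at top-view px (477,278) and (364,285). The turquoise and purple ones are look-alikes, and no copper one is visible yet. I'll move over the first.

```bash
python3 - <<'E'
from h import *
print(todo([.458,-.4026,.15],160.5),tool()[:3,:3].round(2))
E
```

```text
(array([24.57, -1.64, 10.27]), np.float64(-45.586386183666576)) [[ 0.91  0.42 -0.  ]
 [ 0.42 -0.91  0.  ]
 [ 0.   -0.   -1.  ]]
```

```bash
python3 -m pendant '[[4,-0.3,1.5,-7],[8,-0.6,3,-14],[12,-0.9,4.5,-21],[16,-1.1,6.5,-28],[20,-1.3,8,-35],[23,-1.5,9.5,-42],[24.6,-1.6,10.3,-45.6],[24.6,-1.6,10.3,-45.6],[24.6,-1.6,10.3,-45.6],[24.6,-1.6,10.3,-45.6]]' 0.8
python3 - <<'E'
from h import *
snap("wrist","w1");snap("top","t1",(200,220,560,480),2)
def body(name,z=.014):
    im=cv2.imread(f"pics/{name}.png");T=np.load(f"pics/{name}.npy");h=cv2.cvtColor(im,cv2.COLOR_BGR2HSV)
    m=((h[...,0]>10)&(h[...,0]<33)&(h[...,1]>110)&(h[...,2]>60)).astype(np.uint8)
    k,l,s,c=cv2.connectedComponentsWithStats(m)
    for j in range(1,k):
        if s[j,4]>300:
            q=cv2.boxPoints(cv2.minAreaRect(np.argwhere(l==j)[:,::-1].astype(np.float32)))
            print(c[j].round(),s[j,4],px2w("wrist",c[j],z,T).round(4),[px2w("wrist",a,z,T)[:2].round(3).tolist() for a in q])
body("w1")
E
```

```text
time_s: 0.98
eef_pos: [0.4581, -0.4039, 0.1506]
eef_rot: [0.0, 0.817, 0.577, -0.0]
wrist_force: [-0.6, -0.2, -0.4]
opening: 0.802
grasp_force: 0.0
[242. 254.] 118169 [ 0.3885 -0.3996  0.014 ] [[0.312, -0.182], [0.707, -0.323], [0.685, -0.781], [0.038, -0.55]]
[439. 155.] 3350 [ 0.5603 -0.3757  0.014 ] [[0.54, -0.345], [0.589, -0.359], [0.582, -0.408], [0.531, -0.394]]
[166. 454.] 2639 [ 0.2227 -0.5783  0.014 ] [[0.21, -0.522], [0.272, -0.544], [0.234, -0.62], [0.167, -0.597]]
[480. 454.] 2656 [ 0.5307 -0.6878  0.014 ] [[0.496, -0.713], [0.514, -0.63], [0.576, -0.652], [0.563, -0.737]]
```

View pics/w1.png

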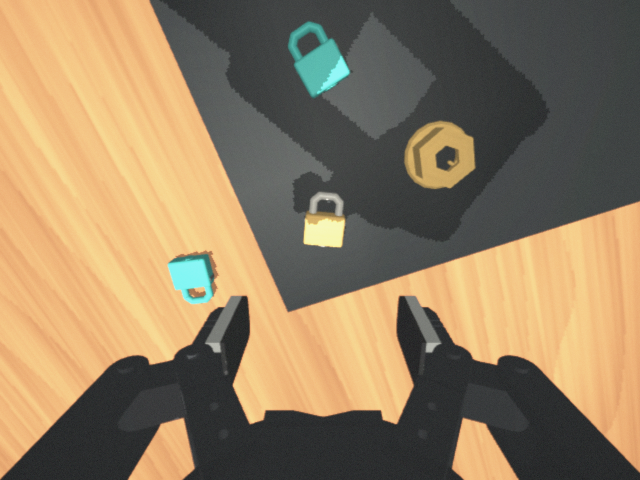

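The brass padlock body is at (324,230) with its shackle pointing up to (326,195). The nut is at (440,155). The turquoise padlocks are at (318,62) and (192,278).

```bash
python3 - <<'E'
from h import *
T=np.load("pics/w1.npy")
a=px2w("wrist",(325,227),.014,T);b=px2w("wrist",(326,197),.009,T)
print(a,b,np.degrees(np.arctan2(*(b-a)[1::-1])));d=b-a
for uv in [(345,213),(305,214),(343,247),(304,243)]:print(px2w("wrist",uv,.014,T).round(4))
yaw=np.degrees(np.arctan2(d[1],d[0]))+90
print(todo([*a[:2],.025],yaw))
E
```

```text
[ 0.4610908  -0.40055806  0.014     ] [ 0.46967501 -0.37871772  0.009     ] 68.54302173433685
[ 0.4799 -0.3949  0.014 ]
[ 0.4497 -0.3851  0.014 ]
[ 0.4693 -0.4217  0.014 ]
[ 0.4404 -0.4077  0.014 ]
(array([ 0.51,  0.15, 12.62]), np.float64(1.8254930486030503))
```

View pics/t1.png

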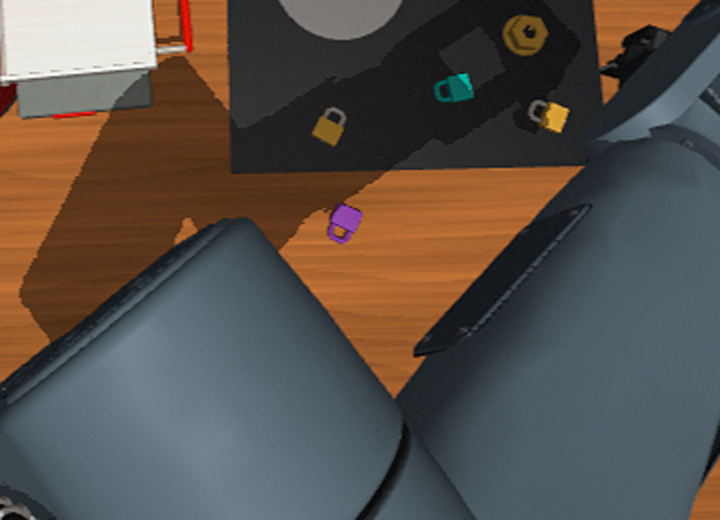

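There's no copper padlock, so it's two brass ones. Descending to grip.

```bash
python3 -m pendant '[[0.4,0.1,4,1.5],[0.4,0.1,8,1.5],[0.4,0.1,11,1.5],[0.4,0.1,12.4,1.5],[0.4,0.1,12.6,1.5],[0.4,0.1,12.6,1.5]]' 0.8 && python3 -m pendant '[[0,0,0,0],[0,0,0,0],[0,0,0,0],[0,0,0,0],[0,0,0,0]]' 0.2
```

```text
time_s: 1.58
eef_pos: [0.4604, -0.4007, 0.0246]
eef_rot: [-0.0, 0.824, 0.566, -0.0]
wrist_force: [0.6, 0.3, 1.1]
opening: 0.798
grasp_force: 0.0
time_s: 2.0
eef_pos: [0.462, -0.4014, 0.027]
eef_rot: [0.002, 0.824, 0.567, 0.0]
wrist_force: [-1.1, 1.0, 6.8]
opening: 0.354
grasp_force: 59.5
```

```bash
python3 -m pendant '[[0,0,-4,0],[0,0,-8,0],[0,0,-12,0],[0,0,-16,0],[0,0,-20,0],[0,0,-20,0]]' && python3 - <<'E'
from h import *
u=np.array([-.073,.997,0]);f=np.array([.5523,.1528,.24])
print(todo(f+u*.025,4.2)); print(ctrl.get_obs()["q"])
E
```

```text
time_s: 2.5
eef_pos: [0.4641, -0.4036, 0.2358]
eef_rot: [0.009, 0.824, 0.567, 0.001]
wrist_force: [1.5, -1.5, 0.3]
opening: 0.351
grasp_force: 59.9
(array([ 57.37, -12.72,  -1.13]), np.float64(-25.164792150580922))
[-9.08490215e-01  2.72619045e-01  1.53286584e+00  7.05727925e-05
  1.31871336e+00 -5.42672682e-01]
```

```bash
python3 -m pendant '[[3.9,-0.9,-0.5,-2],[7.8,-1.7,-0.5,-4],[11.7,-2.6,-1,-6],[15.6,-3.5,-1,-8],[19.5,-4.3,-1,-10],[23.4,-5.2,-1,-12],[27.3,-6.1,-1,-14],[31.2,-7,-1,-16],[35.1,-7.8,-1,-18],[39,-8.7,-1,-20],[42.9,-9.5,-1,-22],[46.8,-10.4,-1,-24]]' && python3 -m pendant '[[3,0,0,0],[6,0,0,0],[8,0,0,0],[9,0,0,0],[9,0,0,0]]' && python3 - <<'E'
from h import *
u=np.array([-.073,.997,0]);f=np.array([.5523,.1528,.24])
print(todo(f+u*.025,4.2)); snap("wrist","w2")
E
```

```text
time_s: 3.5
eef_pos: [0.5316, 0.0763, 0.2353]
eef_rot: [0.001, 0.688, 0.726, 0.001]
wrist_force: [0.5, 0.3, -0.4]
opening: 0.352
grasp_force: 60.0
time_s: 3.92
eef_pos: [0.5264, 0.166, 0.2348]
eef_rot: [0.0, 0.687, 0.726, 0.0]
wrist_force: [1.0, -0.4, -1.9]
opening: 0.353
grasp_force: 59.9
(array([ 1.04,  2.47, -0.52]), np.float64(-1.0201908695974424))
```

View pics/w2.png

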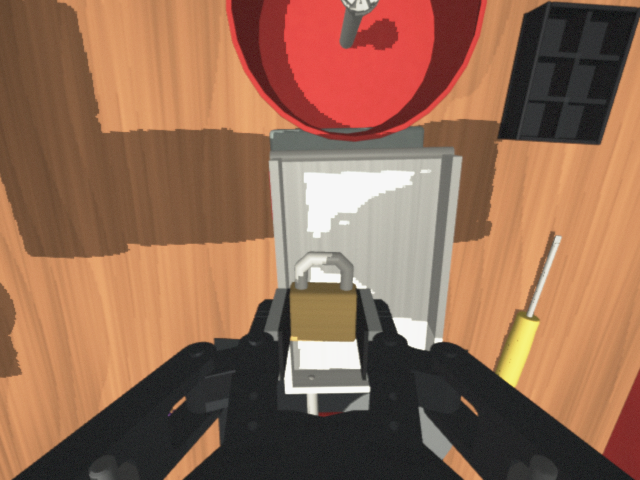

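The padlock is held straight with its shackle forward. The tray lip runs from (274,155) to (460,152), and the gripper is left of the tray's centreline.

```bash
python3 - <<'E'
from h import *
T=np.load("pics/w2.npy")
for uv,z in [((274,156),.168),((461,155),.168),((443,366),.168),((284,160),.15),((441,155),.15)]: print(uv,px2w("wrist",uv,z,T).round(4))
a=px2w("wrist",(284,158),.15,T);b=px2w("wrist",(444,154),.15,T);h=(a+b)/2;d=(b-a)
print(h,np.degrees(np.arctan2(d[1],d[0])),np.linalg.norm(d))
u=np.array([-.073,.997,0]);print("hinge exp",np.array([.5523,.1528])+.0775*u[:2])
print(h-u*.0775)
# bowl rim fit: leftmost, rightmost, nearest
for uv in [(228,10),(487,10),(357,140)]: print(px2w("wrist",uv,.105,T).round(4))
print(px2w("wrist",(360,4),.1705,T))
E
```

```text
(274, 156) [0.4959 0.2305 0.168 ]
(461, 155) [0.5983 0.2367 0.168 ]
(443, 366) [0.6124 0.097  0.168 ]
(284, 160) [0.4995 0.2268 0.15  ]
(441, 155) [0.5937 0.235  0.15  ]
[0.54743828 0.23178809 0.15      ] 4.593767718810726 0.09613625367856252
hinge exp [0.5466425 0.2300675]
[0.55309578 0.15452059 0.15      ]
[0.4569 0.3148 0.105 ]
[0.6237 0.3242 0.105 ]
[0.5471 0.2392 0.105 ]
[0.53632624 0.30334831 0.1705    ]
```

```bash
python3 -m pendant '[[1.2,2.5,0,-1],[1.2,2.5,2,-1],[1.2,2.5,4,-1],[1.2,2.5,5,-1],[1.2,2.5,5.5,-1],[1.2,2.5,5.6,-1],[1.2,2.5,5.6,-1]]' && python3 -m pendant '[[0,0,0,0],[0,0,0,0],[0,0,0,0],[0,0,-1,0],[0,0,-4,0],[0,0,-7,0],[0,0,-7,0]]' 0.5 && python3 - <<'E'
from h import *
im,_=snap("wrist","w3")
p=np.array([.4485,-.129,.24]);print(todo(p,63)); print(ctrl.get_obs()["q"][5])
E
```

```text
time_s: 4.55
eef_pos: [0.5514, 0.1767, 0.1788]
eef_rot: [0.0, 0.682, 0.731, 0.0]
wrist_force: [-0.4, -0.1, -0.7]
opening: 0.356
grasp_force: 59.9
time_s: 5.13
eef_pos: [0.5544, 0.178, 0.2562]
eef_rot: [0.004, 0.682, 0.732, 0.004]
wrist_force: [0.5, -0.3, 2.1]
opening: 0.502
grasp_force: 0.0
(array([-29.87, -12.64,   1.24]), np.float64(-58.9691153219615))
0.03652471492401308
```

View pics/w3.png

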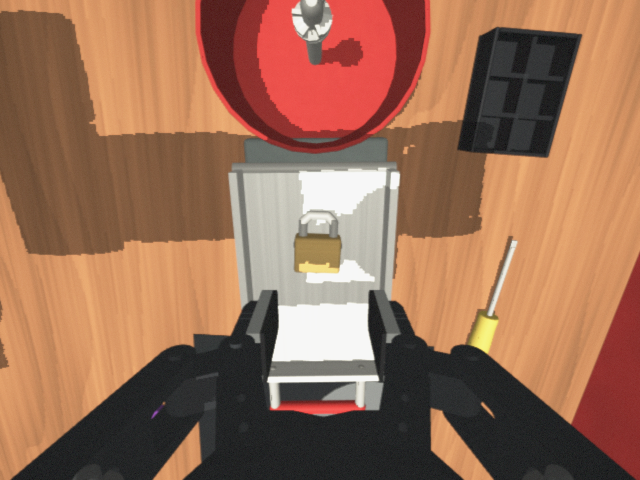

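The padlock lies on the tray at (318,250), clear of the walls. Next is padlock 1.

```bash
python3 -m pendant '[[-3.6,-1.5,0,-5],[-7.2,-3,0,-11],[-10.8,-4.5,0,-17],[-14.4,-6,0,-24],[-18,-7.5,0,-31],[-21.6,-9,0.5,-38],[-25.2,-10.5,1,-45],[-27.5,-11.7,2,-52],[-29.9,-12.6,4,-59],[-29.9,-12.6,6,-59],[-29.9,-12.6,6,-59],[-29.9,-12.6,6,-59]]' 0.8 && python3 - <<'E'
from h import *
im,T=snap("wrist","w4")
h=cv2.cvtColor(im,cv2.COLOR_BGR2HSV)
E
```

```text
time_s: 6.18
eef_pos: [0.4453, -0.1292, 0.1875]
eef_rot: [-0.001, 0.235, 0.972, 0.001]
wrist_force: [0.2, 0.6, 0.3]
opening: 0.803
grasp_force: 0.0
```

View pics/w4.png

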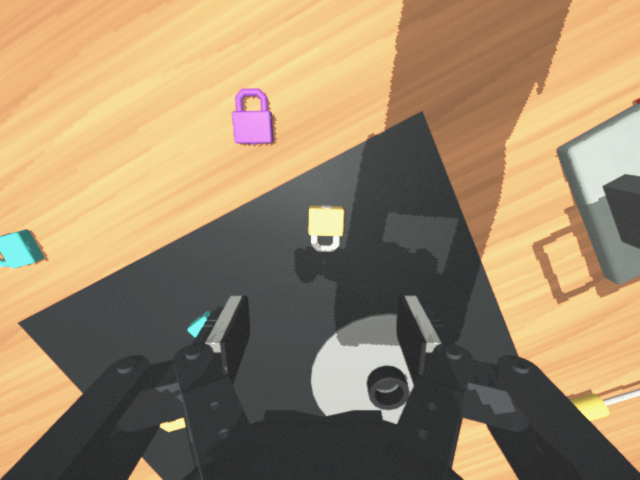

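The brass body is at (326,221) with the shackle down at (326,247), aligned with the fingers.

```bash
python3 - <<'E'
from h import *
T=np.load("pics/w4.npy");a=px2w("wrist",(326,221),.014,T);b=px2w("wrist",(325,246),.009,T);d=a-b
print(a,np.degrees(np.arctan2(d[1],d[0])),todo([*a[:2],.025]))
for uv in [(309,206),(344,206),(344,236),(308,236)]:print(px2w("wrist",uv,.014,T).round(4))
E
```

```text
[ 0.44729044 -0.12663971  0.014     ] 151.04245418384755 (array([ 0.02,  0.27, 16.37]), None)
[ 0.4278 -0.1339  0.014 ]
[ 0.4422 -0.1058  0.014 ]
[ 0.4678 -0.1183  0.014 ]
[ 0.4525 -0.1481  0.014 ]
```

```bash
python3 -m pendant '[[0,0.3,4,0],[0,0.3,8,0],[0,0.3,12,0],[0,0.3,15,0],[0,0.3,16.1,0],[0,0.3,16.2,0],[0,0.3,16.2,0]]' 0.8 && python3 -m pendant '[[0,0,0,0],[0,0,0,0],[0,0,0,0],[0,0,0,0],[0,0,0,0],[0,0,-4,0],[0,0,-8,0],[0,0,-12,0],[0,0,-16,0],[0,0,-20,0],[0,0,-21,0],[0,0,-21,0]]' 0.2 && python3 - <<'E'
from h import *
u=np.array([-.0785,.997,0]);f=np.array([.553,.1545,.24])
print(todo(f-u*.018,4.4))
E
```

```text
time_s: 6.82
eef_pos: [0.4488, -0.1269, 0.0274]
eef_rot: [0.001, 0.233, 0.972, -0.0]
wrist_force: [-0.1, -0.5, -0.1]
opening: 0.801
grasp_force: 0.0
time_s: 7.82
eef_pos: [0.4498, -0.1282, 0.2412]
eef_rot: [0.005, 0.233, 0.972, -0.001]
wrist_force: [0.3, 0.0, -1.8]
opening: 0.352
grasp_force: 60.4
(array([ 2.69, 28.34,  0.08]), np.float64(58.6059771039383))
```

```bash
python3 -m pendant '[[0.3,3.2,0,6],[0.6,6.4,0,12],[0.9,9.6,0,18],[1.2,12.8,0,25],[1.5,16,0,32],[1.8,19.2,0,39],[2.1,22.4,0,46],[2.4,25.6,0,53],[2.7,28.3,0,58.6],[2.7,28.3,0,58.6],[2.7,28.3,0,58.6]]' && python3 - <<'E'
from h import *
u=np.array([-.0785,.997,0]);f=np.array([.553,.1545,.179])
print(todo(f-u*.018,4.4))
E
```

```text
time_s: 8.73
eef_pos: [0.5509, 0.1387, 0.2339]
eef_rot: [-0.001, 0.678, 0.735, -0.001]
wrist_force: [-0.1, 0.3, -0.8]
opening: 0.346
grasp_force: 60.4
(array([-0.24,  0.36,  5.49]), np.float64(0.19472386616239135))
```

```bash
python3 -m pendant '[[-0.2,0.4,2,0],[-0.2,0.4,4,0],[-0.2,0.4,5,0],[-0.2,0.4,5.4,0],[-0.2,0.4,5.5,0],[-0.2,0.4,5.5,0]]' && python3 -m pendant '[[0,0,0,0],[0,0,0,0],[0,0,0,0],[0,0,-1,0],[0,0,-4,0],[0,0,-7,0],[-3,0,-7,0],[-7,0,-7,0],[-11,0,-7,0],[-11,0,-7,0]]' 0.5 && python3 - <<'E'
from h import *
im,_=snap("wrist","w5")
f=np.array([.553,.1545,.161]);u=np.array([-.0785,.997,0])
print(todo(f-u*.1175,94.4),ctrl.get_obs()["q"])
E
```

```text
time_s: 9.23
eef_pos: [0.5561, 0.1353, 0.1814]
eef_rot: [-0.0, 0.679, 0.734, -0.0]
wrist_force: [0.8, 0.2, 0.0]
opening: 0.349
grasp_force: 60.4
time_s: 10.07
eef_pos: [0.5656, 0.0201, 0.253]
eef_rot: [0.002, 0.681, 0.732, -0.0]
wrist_force: [0.4, -0.1, 0.1]
opening: 0.496
grasp_force: 0.0
(array([ 1.49, -0.21,  9.17]), np.float64(89.74076808640038)) [-1.69130905e-01  1.59490232e-01  1.63283194e+00 -7.28532883e-04
  1.34734134e+00 -2.41239200e-01]
```

View pics/w5.png

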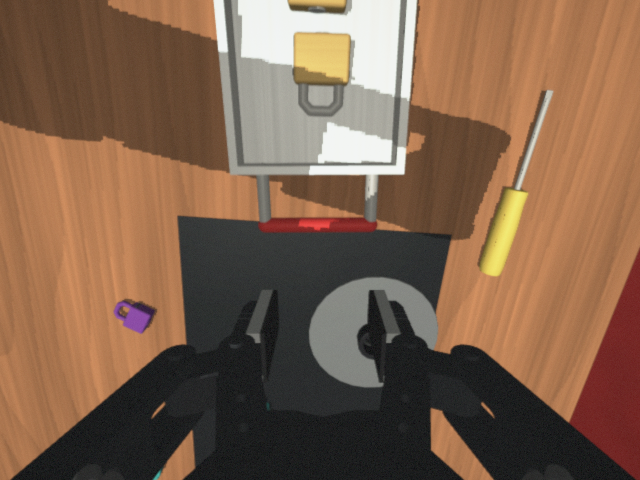

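Both padlocks are on the tray, at (322,58) and (318,5). The handle bar is at (318,225).

```bash
python3 - <<'E'
from h import *
T=np.load("pics/w5.npy");a=px2w("wrist",(262,227),.16,T);b=px2w("wrist",(376,225),.16,T);m=(a+b)/2
print(a,b,m,np.linalg.norm(a-b),todo([*m[:2],.161],94.4))
# tray end-wall check & lid measure
for uv in [(373,277),(373,385),(309,332),(437,332)]:print(px2w("wrist",uv,.005,T).round(4))
E
```

```text
[0.52389005 0.03433695 0.16      ] [0.59975834 0.04120078 0.16      ] [0.56182419 0.03776887 0.16      ] 0.07617813817913656 (array([ 1.53, -0.24,  9.17]), np.float64(89.74076808640038))
[ 0.6338 -0.0691  0.005 ]
[ 0.6536 -0.2314  0.005 ]
[ 0.5609 -0.1526  0.005 ]
[ 0.7258 -0.141   0.005 ]
```

```bash
python3 -m pendant '[[0.2,0,0,7],[0.4,0,0,14],[0.6,0,0,21],[0.8,0,0,28],[1,-0.1,0,35],[1.2,-0.2,0,42],[1.5,-0.2,0,49],[1.5,-0.2,0,56],[1.5,-0.2,0,63],[1.5,-0.2,0,70],[1.5,-0.2,0,77],[1.5,-0.2,0,84]]' 0.32 && python3 -m pendant '[[0,0,0,5.7],[0,0,0,5.7],[0,0,0,5.7]]' && python3 - <<'E'
from h import *
print(todo([.5619,.0376,.161],94.4),ctrl.get_obs()["q"])
E
```

```text
time_s: 11.12
eef_pos: [0.5614, 0.0421, 0.2521]
eef_rot: [-0.0, 0.996, 0.088, 0.0]
wrist_force: [-0.6, -0.3, -0.0]
opening: 0.321
grasp_force: 0.0
time_s: 11.37
eef_pos: [0.5615, 0.0417, 0.2519]
eef_rot: [-0.0, 0.999, 0.043, 0.0]
wrist_force: [-0.3, -0.3, 0.4]
opening: 0.322
grasp_force: 0.0
(array([0.  , 0.42, 9.09]), np.float64(0.5405879849101325)) [-1.36730984e-01  1.54984178e-01  1.63955158e+00  2.57135567e-04
  1.34640273e+00  1.34777864e+00]
```

```bash
python3 -m pendant '[[0,0.4,3,0],[0,0.4,6,0],[0,0.4,8,0],[0,0.4,9,0],[0,0.4,9,0],[0,0.4,9,0]]' && python3 -m pendant '[[0,0,0,0],[0,0,0,0],[0,0,0,0],[0,0,0,0],[0,0,0,0]]' 0.05; python3 - <<'E'
from h import *
print(tool()[:3].round(4))
p0=tool()[:3,3];hz=.15;u=np.array([-.0785,.997,0]);T=tool()
for th in [.1,.2,.3,.4,.5,.6,.7,.8,.9,1.0,1.05]:
    dl=-(.195*np.cos(th)+.008*np.sin(th))*1+.195  # along u
    dz=.195*np.sin(th)+.008*np.cos(th)-.008
    d=T[:3,:3].T@(u*dl+np.array([0,0,dz]))*100
    print(th,d.round(2))
E
```

```text
time_s: 11.87
eef_pos: [0.562, 0.0371, 0.1618]
eef_rot: [-0.0, 0.999, 0.042, 0.0]
wrist_force: [0.3, 0.0, 0.0]
opening: 0.318
grasp_force: 0.0
time_s: 12.28
eef_pos: [0.5629, 0.0378, 0.1633]
eef_rot: [-0.001, 0.999, 0.041, 0.002]
wrist_force: [-0.4, 6.4, 2.9]
opening: 0.091
grasp_force: 58.6
[[ 0.9966  0.0826  0.0034  0.5629]
 [ 0.0826 -0.9966  0.0013  0.0378]
 [ 0.0035 -0.001  -1.      0.1633]]
0.1 [ 0.01 -0.02 -1.94]
0.2 [ 0.01 -0.23 -3.86]
0.3 [ 0.02 -0.64 -5.73]
0.4 [ 0.03 -1.24 -7.53]
0.5 [ 0.04 -2.01 -9.25]
0.6 [  0.05  -2.97 -10.87]
0.7 [  0.06  -4.08 -12.37]
0.8 [  0.07  -5.35 -13.74]
0.9 [  0.08  -6.77 -14.96]
1.0 [  0.09  -8.31 -16.03]
1.05 [  0.1   -9.12 -16.5 ]
```

```bash
python3 -m pendant '[[0,-0.1,-1,0],[0,-0.2,-1.9,0],[0,-0.35,-2.9,0],[0,-0.55,-3.9,0],[0,-0.8,-4.8,0],[0,-1.1,-5.7,0],[0,-1.5,-6.6,0],[0,-1.85,-7.5,0],[0,-2.3,-8.4,0],[0,-2.75,-9.25,0],[0,-3.3,-10.1,0],[0,-3.85,-10.9,0]]' && python3 - <<'E'
from h import *
print(tool()[:3,3]);snap("scene","s2",(330,180,500,420),1)
E
```

```text
time_s: 13.28
eef_pos: [0.56, 0.0746, 0.2721]
eef_rot: [0.001, 0.999, 0.041, 0.002]
wrist_force: [7.1, -0.2, -3.9]
opening: 0.09
grasp_force: 58.2
[0.55997245 0.07464985 0.27214079]
```

```bash
python3 -m pendant '[[0,-0.6,-0.8,0],[0,-1.25,-1.5,0],[0,-1.9,-2.2,0],[0,-2.65,-2.85,0],[0,-3.4,-3.5,0],[0,-4.15,-4.1,0],[0,-4.9,-4.6,0],[0,-5.4,-4.9,0],[0,-5.4,-4.9,0],[0,-5.4,-4.9,0],[0,-5.4,-4.9,0],[0,-5.4,-4.9,0]]' && python3 -m pendant '[[0,0,0,0],[0,0,0,0],[0,0,0,0],[0,0,0,0]]' && python3 - <<'E'
from h import *
print(tool()[:3,3])
a,_=snap("scene","s3");b,_=snap("top","t3")
A=cv2.resize(a[180:440,300:520],None,fx=2,fy=2);B=cv2.resize(b[180:310,110:300],None,fx=2.0,fy=2.0,interpolation=cv2.INTER_CUBIC)
c=np.zeros((520,820,3),np.uint8)+0;c[:520,:440]=A;c[:260,440:820]=B;cv2.imwrite("pics/c3.png",c[:,:800])
E
```

```text
time_s: 14.33
eef_pos: [0.5561, 0.1265, 0.3233]
eef_rot: [0.003, 0.999, 0.04, 0.004]
wrist_force: [1.2, -8.7, 10.6]
opening: 0.089
grasp_force: 59.3
time_s: 14.67
eef_pos: [0.5561, 0.1265, 0.3232]
eef_rot: [0.003, 0.999, 0.04, 0.003]
wrist_force: [2.1, -8.9, 10.4]
opening: 0.093
grasp_force: 59.2
[0.5560548  0.12648232 0.32318628]
```

View pics/c3.png

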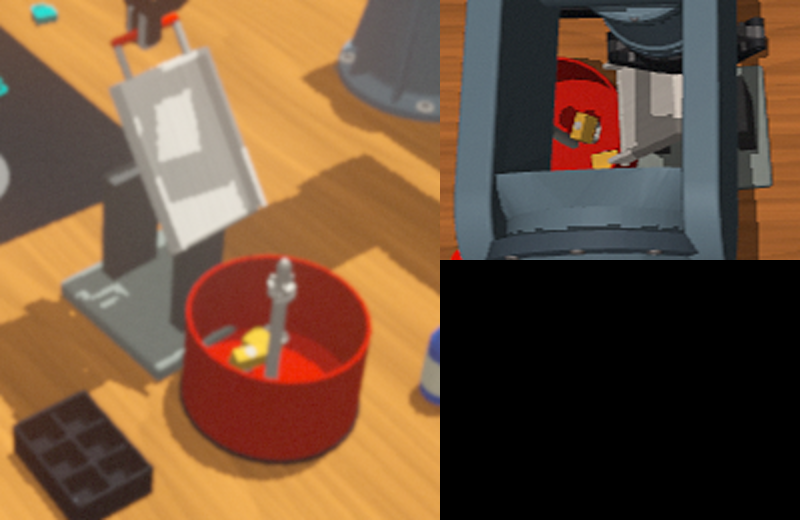

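Both padlocks are in the bowl, at (250,350) and top view (585,125)/(603,160). The tray is empty, so I'll lower it along the same arc.

```bash
python3 -m pendant '[[0,0.5,0.3,0],[0,1.25,0.8,0],[0,2,1.4,0],[0,2.75,2.05,0],[0,3.5,2.7,0],[0,4.15,3.4,0],[0,4.8,4.1,0],[0,5.4,4.9,0],[0,5.95,5.7,0],[0,6.5,6.55,0],[0,6.95,7.4,0],[0,7.4,8.3,0]]' && python3 -m pendant '[[0,0.35,0.9,0],[0,0.75,1.8,0],[0,1.05,2.7,0],[0,1.3,3.6,0],[0,1.5,4.5,0],[0,1.65,5.3,0],[0,1.75,6,0],[0,1.8,6.6,0],[0,1.85,7.1,0],[0,1.85,7.4,0],[0,1.85,7.5,0],[0,1.85,7.5,0]]'; python3 -m pendant '[[0,0,0,0],[0,0,0,0]]'
```

```text
time_s: 15.77
eef_pos: [0.5615, 0.0547, 0.237]
eef_rot: [0.0, 0.999, 0.041, 0.002]
wrist_force: [5.9, 0.5, -0.9]
opening: 0.088
grasp_force: 61.6
time_s: 16.77
eef_pos: [0.563, 0.0379, 0.1667]
eef_rot: [-0.001, 0.999, 0.041, 0.002]
wrist_force: [-11.7, 5.2, 33.3]
opening: 0.088
grasp_force: 62.8
time_s: 16.93
eef_pos: [0.563, 0.0379, 0.1667]
eef_rot: [-0.001, 0.999, 0.041, 0.002]
wrist_force: [-11.9, 4.2, 33.3]
opening: 0.091
grasp_force: 62.7
```

```bash
python3 -m pendant '[[0,0,-0.25,0],[0,0,-0.3,0]]' && python3 -m pendant '[[0,0,-0.3,0],[0,0,-0.3,0],[0,0,-0.3,0],[0,0,-2,0],[0,0,-5,0],[0,0,-8,0],[0,0,-10,0],[0,0,-10,0],[0,0,-10,0]]' 0.32 && python3 - <<'E'
from h import *
print(todo([.642,-.151,.25]),ctrl.get_obs()["q"])
E
```

```text
time_s: 17.1
eef_pos: [0.5628, 0.0379, 0.167]
eef_rot: [-0.001, 0.999, 0.041, 0.002]
wrist_force: [0.5, 3.7, 10.3]
opening: 0.086
grasp_force: 60.2
time_s: 17.85
eef_pos: [0.5621, 0.0368, 0.265]
eef_rot: [0.0, 0.999, 0.041, 0.001]
wrist_force: [-0.1, 0.1, -0.7]
opening: 0.317
grasp_force: 0.0
(array([ 6.42, 19.37,  1.52]), None) [-1.45313948e-01  1.43797367e-01  1.62529877e+00 -1.45889827e-04
  1.37096681e+00  1.34328566e+00]
```

```bash
python3 - <<'E'
from h import *
print(todo([.5405,.320,.265]))
E
python3 -m pendant '[[0,-3.7,0,0],[0,-7.4,0,0],[0,-11.1,0,0],[0,-14.8,0,0],[0,-18.5,0,0],[0,-22.2,0,0],[0,-25,0,0],[0.2,-28.4,0,0],[0.2,-28.4,0,0],[0.2,-28.4,0,0]]' && python3 - <<'E'
from h import *
print(tool()[:3].round(4));snap("wrist","w6")
E
```

```text
(array([ 1.800e-01, -2.841e+01, -1.000e-02]), None)
time_s: 18.68
eef_pos: [0.5388, 0.3213, 0.2615]
eef_rot: [0.001, 0.999, 0.043, -0.002]
wrist_force: [1.2, -0.6, -0.2]
opening: 0.32
grasp_force: 0.0
[[ 0.9963  0.0853 -0.004   0.5388]
 [ 0.0853 -0.9964 -0.0016  0.3213]
 [-0.0041  0.0013 -1.      0.2615]]
```

View pics/w6.png

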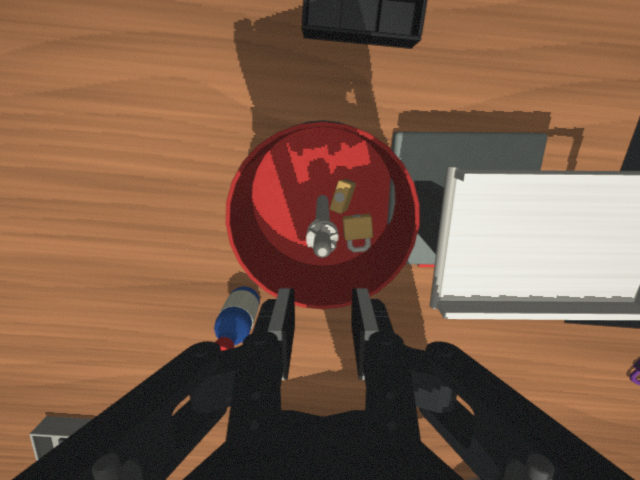

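The bowl holds both padlocks, at (343,196) and (358,230). The stud nose is at (321,252), the rim spans columns 226 to 419 and rows 121 to 307, and the tray is flat and empty.

```bash
cat >> h.py <<'E'
def studfit(name,c0=(.5405,.3205)):
    "fit rim outer circle to red blob; refine nose"
    from scipy.optimize import least_squares
    im=cv2.imread(f"pics/{name}.png");T=np.load(f"pics/{name}.npy");h=cv2.cvtColor(im,cv2.COLOR_BGR2HSV)
    m=(((h[...,0]<8)|(h[...,0]>172))&(h[...,1]>170)).astype(np.uint8)
    k,l,s,c=cv2.connectedComponentsWithStats(m);j=1+np.argmax(s[1:,4])
    pts=cv2.convexHull(np.argwhere(l==j)[:,::-1].astype(np.int32))[:,0]
    w=np.array([px2w("wrist",p,.105,T)[:2] for p in pts])
    f=least_squares(lambda x:np.hypot(*(w-x[:2]).T)-x[2],[*c0,.084],loss="soft_l1",f_scale=.001)
    return f.x,np.std(f.fun)
E
python3 - <<'E'
from h import *
T=np.load("pics/w6.npy");print(px2w("wrist",(321,252),.1705,T),studfit("w6"))
im=cv2.imread("pics/w6.png");cv2.imwrite("pics/w6c.png",cv2.resize(im[190:270,280:370],None,fx=6,fy=6,interpolation=cv2.INTER_CUBIC))
print(todo([.642,-.151,.25]))
E
```

```text
[0.53836978 0.32245272 0.1705    ] (array([0.5393754 , 0.32207132, 0.08278342]), np.float64(0.0018764288612451482))
(array([ 6.3 , 47.8 ,  1.23]), None)
```

View pics/w6c.png

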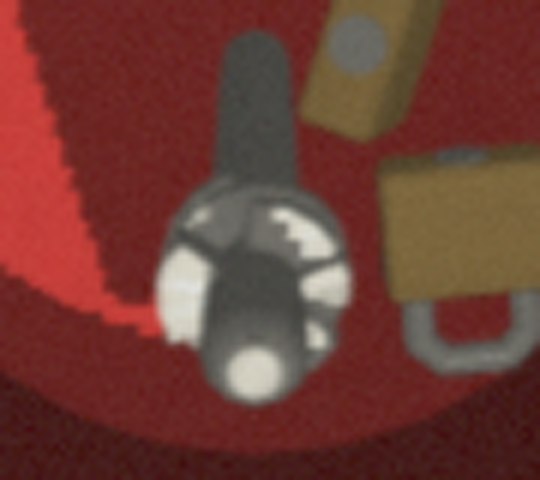

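```bash
python3 - <<'E'
from h import *
T=np.load("pics/w6.npy");print(px2w("wrist",(322.5,252),.1705,T),px2w("wrist",(322.3,237),.1445,T))
E
python3 -m pendant '[[0.5,4,0,0],[1,8,0,0],[1.5,12,0,0],[2,16,0,0],[2.5,20,0,0],[3,24,0,0],[3.5,28,0,0],[4,32,0,0],[4.5,36,0,0],[5.2,40,0,0],[6,44,0,0],[6.3,47.8,1.2,0]]' 0.75 && python3 -m pendant '[[0,0,3,0],[0,0,6,0],[0,0,7,0],[0,0,7,0],[0,0,7,0]]' && python3 - <<'E'
from h import *
print(tool()[:3].round(4));im,T=snap("wrist","w7")
h=cv2.cvtColor(im,cv2.COLOR_BGR2HSV)
for uv in [(320,200)]: print(px2w("wrist",uv,.005,T))
print(w2px("wrist",[.642,-.151,.025],T))
E
```

```text
[0.53845673 0.32143676 0.1705    ] [0.54037205 0.32173989 0.1445    ]
time_s: 19.73
eef_pos: [0.6429, -0.1555, 0.254]
eef_rot: [0.001, 0.999, 0.04, 0.002]
wrist_force: [0.0, 0.0, 1.2]
opening: 0.755
grasp_force: 0.0
time_s: 20.15
eef_pos: [0.6418, -0.1514, 0.1821]
eef_rot: [-0.0, 0.999, 0.041, -0.001]
wrist_force: [0.6, 0.2, 0.7]
opening: 0.749
grasp_force: 0.0
[[ 9.967e-01  8.150e-02 -1.500e-03  6.418e-01]
 [ 8.150e-02 -9.967e-01  5.000e-04 -1.514e-01]
 [-1.400e-03 -7.000e-04 -1.000e+00  1.821e-01]]
[ 0.65860847 -0.14727056  0.005     ]
[322.57147615 224.0698698 ]
```

View pics/w7.png

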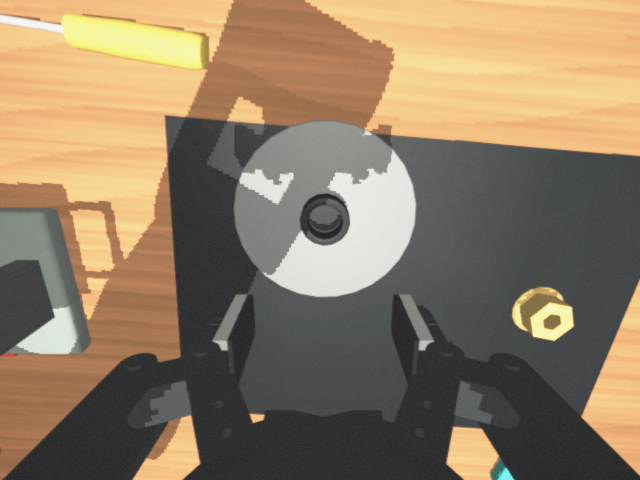

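The lid disc spans columns 234 to 416 and rows 121 to 297, with the collar at (325,219). The nut is at (547,320). Fitting the circle numerically.

```bash
cat >> h.py <<'E'
def circ(w,r0):
    from scipy.optimize import least_squares
    f=least_squares(lambda x:np.hypot(*(w-x[:2]).T)-x[2],[*w.mean(0),r0],loss="soft_l1",f_scale=.0007)
    return f.x.round(4),np.median(abs(f.fun)).round(5)
def edges(name,c,r,z,polarity=None,dr=.015,n=120):
    "radial search for strongest grey-level edge around circle (world) -> fitted circle"
    g=cv2.GaussianBlur(cv2.cvtColor(cv2.imread(f"pics/{name}.png"),cv2.COLOR_BGR2GRAY),(3,3),0).astype(float);T=np.load(f"pics/{name}.npy")
    out=[]
    for a in np.linspace(0,2*np.pi,n,endpoint=False):
        rr=np.linspace(r-dr,r+dr,80)
        p=np.array([w2px("wrist",[c[0]+q*np.cos(a),c[1]+q*np.sin(a),z],T) for q in rr])
        if (p<1).any() or (p[:,0]>638).any() or (p[:,1]>478).any(): continue
        v=cv2.remap(g.astype(np.float32),p[:,0].astype(np.float32),p[:,1].astype(np.float32),1).ravel()
        d=np.gradient(v);d=abs(d) if polarity is None else d*polarity
        k=np.argmax(d)
        if d[k]>2: out.append([c[0]+rr[k]*np.cos(a),c[1]+rr[k]*np.sin(a)])
    return circ(np.array(out),r),len(out)
E
python3 - <<'E'
from h import *
T=np.load("pics/w7.npy")
c=px2w("wrist",(325,209),.005,T);print(c,px2w("wrist",(325,219),.025,T))
print(edges("w7",c,.084,.005,-1,.01),edges("w7",c,.022,.025,None,.005))
g=[px2w("wrist",uv,.005,T)[:2].round(4) for uv in [(234,209),(416,209),(325,121),(325,297)]];print(g)
print(edges("w6",(.5395,.3217),.084,.105,None,.008),edges("w6",(.5395,.3217),.08,.105,None,.008))
E
```

```text
[ 0.65063247 -0.15249593  0.005     ] [ 0.64671039 -0.15271459  0.025     ]Traceback (most recent call last):
  File "<stdin>", line 4, in <module>
  File "h.py", line 50, in edges
    p=np.array([w2px("wrist",[c[0]+q*np.cos(a),c[1]+q*np.sin(a),z],T) for q in rr])
                ~~~~^^^^^^^^^^^^^^^^^^^^^^^^^^^^^^^^^^^^^^^^^^^^^^^^^
  File "h.py", line 14, in w2px
    K,T=cam(n,T0);c=T[:3,:3].T@(np.asarray(p)-T[:3,3]);return np.array([K[0,0]*c[0]/-c[2]+K[0,2],K[1,1]*c[1]/c[2]+K[1,2]])
        ~~~^^^^^^
  File "h.py", line 7, in cam
    i=imaging.camera_info(n)
ValueError: time passes only in moves, steps and waits
```

```bash
sed -i 's/^def cam(n/import functools\n@functools.lru_cache(None)\ndef cinfo(n): return imaging.camera_info(n)\ndef cam(n/; s/i=imaging.camera_info(n)$/i=cinfo(n)/' h.py; sed -i 's/def cinfo(n): return .*/def cinfo(n): return imaging.camera_info(n)/' h.py
python3 - <<'E'
from h import *
T=np.load("pics/w7.npy")
c=(.645,-.1515)
print(edges("w7",c,.084,.005,-1,.01),edges("w7",c,.022,.025,None,.005))
print([px2w("wrist",uv,.005,T)[:2].round(4) for uv in [(234,209),(416,209),(325,121),(325,297)]])
print(edges("w6",(.5395,.3217),.084,.105,None,.008),edges("w6",(.5395,.3217),.08,.105,None,.008))
E
```

```text
((array([ 0.6439, -0.1525,  0.0833]), np.float64(0.00022)), 120) ((array([ 0.6461, -0.1525,  0.0224]), np.float64(0.00051)), 120)
[array([ 0.6438, -0.0695]), array([ 0.6575, -0.2355]), array([ 0.7264, -0.1461]), array([ 0.5605, -0.1601])]
((array([0.5399, 0.3203, 0.0818]), np.float64(0.00166)), 98) ((array([0.5393, 0.3202, 0.0816]), np.float64(0.0015)), 99)
```

```bash
python3 - <<'E'
from h import *
print(todo([.645,-.1525,.030]))
E
python3 -m pendant '[[0.3,0.1,4,0],[0.3,0.1,8,0],[0.3,0.1,11,0],[0.3,0.1,13.5,0],[0.3,0.1,15,0],[0.3,0.1,15.1,0],[0.3,0.1,15.1,0]]' 0.7 && python3 - <<'E'
from h import *
print(tool()[:3].round(4),todo([.645,-.1525,.030]))
E
```

```text
(array([ 0.18,  0.11, 15.37]), None)
time_s: 20.78
eef_pos: [0.6464, -0.1519, 0.0325]
eef_rot: [0.0, 0.999, 0.041, 0.001]
wrist_force: [1.1, -0.4, 1.1]
opening: 0.697
grasp_force: 0.0
[[ 9.966e-01  8.270e-02  1.100e-03  6.464e-01]
 [ 8.270e-02 -9.966e-01 -5.000e-04 -1.519e-01]
 [ 1.100e-03  6.000e-04 -1.000e+00  3.250e-02]] (array([-0.14,  0.05,  0.25]), None)
```

```bash
python3 -m pendant '[[-0.1,0,0.1,0],[-0.1,0,0.1,0],[-0.1,0,0.1,0],[-0.1,0,0.1,0],[-0.1,0,0.1,0],[-0.1,0,0.1,0]]' 0.3 && python3 - <<'E'
from h import *
print(tool()[:3].round(4))
E
python3 -m pendant '[[0,0,-3,0],[0,0,-7,0],[0,0,-11,0],[0,0,-15,0],[0,0,-19,0],[0,0,-21,0],[0,0,-21,0],[0,0,-21,0]]' && python3 - <<'E'
from h import *
T=tool();im,T=snap("wrist","w8");print(todo([.5395,.3213,.245],94.4),T[:3].round(4))
# expected lid center in tool: find edges around TCP 
for zz in [.0]:
    c=T[:3,3];print(c)
    zl=c[2]-.0315+.005
    print(edges("w8",c[:2]-[0.0,0],.084,zl,None,.006))
    print(edges("w8",c[:2],.015,zl+.02,None,.004))
print([cinfo("wrist")["K"][0,0]],w2px("wrist",[c[0]+.084,c[1],zl],T))
E
```

```text
time_s: 21.28
eef_pos: [0.6466, -0.1525, 0.0338]
eef_rot: [0.001, 0.999, 0.041, 0.002]
wrist_force: [-0.4, 0.9, 5.5]
opening: 0.487
grasp_force: 60.1
[[ 0.9966  0.0824  0.0047  0.6466]
 [ 0.0824 -0.9966 -0.0017 -0.1525]
 [ 0.0046  0.0021 -1.      0.0338]]
time_s: 21.95
eef_pos: [0.6453, -0.1523, 0.2429]
eef_rot: [0.001, 0.999, 0.041, 0.002]
wrist_force: [0.0, 0.3, -3.8]
opening: 0.484
grasp_force: 61.9
(array([ -6.54, -48.01,  -0.49]), np.float64(0.3099533447281715)) [[ 0.9966  0.0822  0.0044  0.6453]
 [ 0.0822 -0.9966 -0.0019 -0.1523]
 [ 0.0042  0.0023 -1.      0.2429]]
[ 0.64531285 -0.15225484  0.24289657]
((array([ 0.644 , -0.1524,  0.0821]), np.float64(0.00035)), 75)
((array([ 0.6438, -0.1525,  0.0152]), np.float64(0.00028)), 68)
[np.float64(334.3583402226387)] [339.50423806 120.65274064]
```

```bash
python3 -m pendant '[[-0.5,-4,0,0],[-1,-8,0,0],[-1.5,-12,0,0],[-2,-16,0,0],[-2.5,-20,0,0],[-3,-24,0,0],[-3.5,-28,0,0],[-4,-32,0,0],[-4.6,-36,0,0],[-5.2,-40,0,0],[-5.8,-44,0,0],[-6.4,-48,0,0]]' && python3 -m pendant '[[0,0,0,0],[0,0,0,0],[0,0,0,0]]' && python3 - <<'E'
from h import *
print(tool()[:3].round(4));print(todo([.541,.3213,.189],94.4))
E
```

```text
time_s: 23.0
eef_pos: [0.539, 0.3225, 0.237]
eef_rot: [0.001, 0.999, 0.041, -0.002]
wrist_force: [0.2, 0.2, -2.5]
opening: 0.486
grasp_force: 62.0
time_s: 23.25
eef_pos: [0.5402, 0.3207, 0.2377]
eef_rot: [0.001, 0.999, 0.042, -0.002]
wrist_force: [-0.5, 0.7, -3.1]
opening: 0.485
grasp_force: 62.2
[[ 0.9965  0.083  -0.0038  0.5402]
 [ 0.083  -0.9965 -0.0021  0.3207]
 [-0.0039  0.0017 -1.      0.2377]]
(array([ 0.11, -0.06,  4.87]), np.float64(0.363063908641692))
```

```bash
python3 -m pendant '[[0.1,-0.1,2,0],[0.1,-0.1,4,0],[0.1,-0.1,4.8,0],[0.1,-0.1,4.8,0],[0.1,-0.1,4.8,0]]' && python3 - <<'E'
from h import *
im,T=snap("wrist","w9");print(T[:3].round(4))
p=w2px("wrist",[T[0,3],T[1,3],.18],T);print(p)
x,y=p.astype(int);c=im[y-60:y+60,x-80:x+80];cv2.imwrite("pics/w9c.png",cv2.resize(c,None,fx=5,fy=5,interpolation=cv2.INTER_CUBIC));print(x-80,y-60)
E
```

```text
time_s: 23.67
eef_pos: [0.5423, 0.3209, 0.1916]
eef_rot: [0.0, 0.999, 0.04, -0.001]
wrist_force: [1.7, 0.0, -2.6]
opening: 0.485
grasp_force: 62.2
[[ 9.968e-01  8.040e-02 -1.700e-03  5.423e-01]
 [ 8.040e-02 -9.968e-01 -8.000e-04  3.209e-01]
 [-1.800e-03  6.000e-04 -1.000e+00  1.916e-01]]
[323.01136267 314.91728136]
243 254
```

View pics/w9c.png

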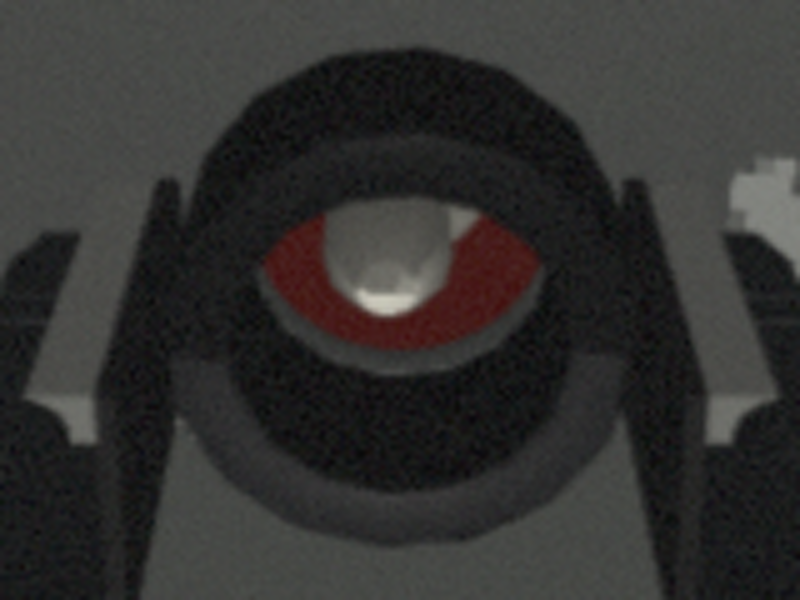

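The stud nose is inside the collar's hole at crop (387,287). The hole centre is at about (400,312), so the offset is mostly in tool y.

```bash
python3 - <<'E'
from h import *
T=np.load("pics/w9.npy");R3=T[:3,:3]
f=lambda c,r,z:(R3.T@(px2w("wrist",(243+c/5,254+r/5),z,T)-T[:3,3])*1000).round(2)
print("tool mm: tip",f(387,287,.1705),"tip low edge",f(387,316,.1705))
for zt in (.181,.183):
  print("hole far",f(400,135,zt),"near",f(400,490,zt),"L",f(228,312,zt),"R",f(572,312,zt))
  print("collar outer near",f(400,545,zt),"far(base top)",f(400,48,zt-.0))
  print("bottom near",f(400,375,zt-.025),"L",f(260,265,zt-.025),"R",f(542,265,zt-.025))
E
```

```text
tool mm: tip [-3.89 -1.27 21.14] tip low edge [-7.12 -1.27 21.14]
hole far [17.54 -0.02 10.6 ] near [-19.35  -0.    10.67] L [ -0.13 -15.56  10.62] R [-0.13 15.54 10.64]
collar outer near [-25.61   0.    10.68] far(base top) [25.75 -0.03 10.59]
bottom near [-2.359e+01  2.000e-02  3.567e+01] L [ -9.96 -14.9   35.64] R [-9.96 15.13 35.66]
hole far [18.52 -0.03  8.6 ] near [-17.81  -0.     8.66] L [  1.11 -15.33   8.62] R [ 1.12 15.3   8.64]
collar outer near [-23.97   0.     8.68] far(base top) [26.61 -0.03  8.59]
bottom near [-2.224e+01  2.000e-02  3.367e+01] L [ -8.79 -14.71  33.64] R [-8.79 14.93 33.66]
```

```bash
python3 -m pendant '[[0,-0.1,0,0],[-0.05,-0.13,0.5,0],[-0.05,-0.13,1,0],[-0.05,-0.13,1.5,0],[-0.05,-0.13,2,0],[-0.05,-0.13,2.5,0],[-0.05,-0.13,2.5,0]]' && python3 - <<'E'
from h import *
T=tool();print(T[:3].round(4))
E
```

```text
time_s: 24.3
eef_pos: [0.5408, 0.3232, 0.1655]
eef_rot: [0.0, 0.999, 0.041, -0.001]
wrist_force: [-0.6, -1.1, -2.2]
opening: 0.487
grasp_force: 62.2
[[ 9.966e-01  8.220e-02 -2.400e-03  5.408e-01]
 [ 8.220e-02 -9.966e-01 -9.000e-04  3.232e-01]
 [-2.500e-03  7.000e-04 -1.000e+00  1.655e-01]]
```

```bash
python3 -m pendant '[[0,0,0.5,0],[0,0,1,0],[0,0,1.5,0],[0,0,2,0],[0,0,2,0]]' && python3 -m pendant '[[0,0,0.2,0],[0,0,0.4,0],[0,0,0.4,0]]'
```

```text
time_s: 24.72
eef_pos: [0.5408, 0.3232, 0.1457]
eef_rot: [0.0, 0.999, 0.041, -0.001]
wrist_force: [0.5, 0.3, -3.6]
opening: 0.486
grasp_force: 62.2
time_s: 24.97
eef_pos: [0.5416, 0.3235, 0.143]
eef_rot: [0.0, 0.999, 0.041, -0.0]
wrist_force: [0.8, 0.1, -2.7]
opening: 0.483
grasp_force: 62.2
```

```bash
python3 -m pendant '[[0,0,0.2,0],[0,0,0.2,0]]' && python3 -m pendant '[[0,0,0.2,0],[0,0,0.2,0]]'&& python3 -m pendant '[[0,0,0.15,0],[0,0,0.15,0]]'
```

```text
time_s: 25.13
eef_pos: [0.5416, 0.3235, 0.1411]
eef_rot: [0.0, 0.999, 0.041, -0.0]
wrist_force: [0.0, 0.2, -3.3]
opening: 0.481
grasp_force: 62.2
time_s: 25.3
eef_pos: [0.5416, 0.3235, 0.139]
eef_rot: [0.0, 0.999, 0.041, -0.0]
wrist_force: [0.0, 0.9, -2.2]
opening: 0.481
grasp_force: 62.2
time_s: 25.47
eef_pos: [0.5417, 0.3236, 0.1388]
eef_rot: [0.0, 0.999, 0.041, 0.0]
wrist_force: [-2.8, -2.1, 3.6]
opening: 0.482
grasp_force: 62.8
```

Seated: z = 0.139 with contact. Releasing and going to the nut.

```bash
python3 -m pendant '[[0,0,-0.1,0],[0,0,-0.1,0],[0,0,-0.1,0],[0,0,-0.1,0],[0,0,-0.1,0],[0,0,-2,0],[0,0,-5,0],[0,0,-9,0],[0,0,-12,0],[0,0,-12,0],[0,0,-12,0]]' 0.65 && python3 - <<'E'
from h import *
im,T=snap("wrist","w10");print(T[:3].round(4))
print("disc",edges("w10",(.5405,.322),.084,.110,None,.008),edges("w10",(.5405,.322),.022,.130,None,.004))
print(todo([.5603,-.3757,.2],2))
E
```

```text
time_s: 26.38
eef_pos: [0.543, 0.3241, 0.2607]
eef_rot: [-0.001, 0.999, 0.041, 0.003]
wrist_force: [0.3, 0.2, -0.9]
opening: 0.654
grasp_force: 0.0
[[ 0.9966  0.0822  0.0053  0.543 ]
 [ 0.0822 -0.9966  0.002   0.3241]
 [ 0.0054 -0.0015 -1.      0.2607]]
disc ((array([0.539 , 0.3232, 0.0833]), np.float64(0.00058)), 74) ((array([0.5422, 0.3235, 0.0221]), np.float64(0.00057)), 97)
(array([-3.91, 69.85,  5.8 ]), np.float64(-87.28929966947099))
```

```bash
python3 -m pendant '[[0,4,0,-4],[0,8,0,-9],[0,12,0,-14],[0,16,0,-19],[-0.3,20,0,-24],[-0.6,24,0,-29],[-1,28,0,-34],[-1.4,32,0,-39],[-1.8,36,0,-44],[-2.2,40,0,-49],[-2.6,44,0,-54],[-3,48,0,-59]]' 0.8 && python3 - <<'E'
from h import *
print(todo([.5603,-.3757,.19],2))
E
```

```text
time_s: 27.43
eef_pos: [0.5498, -0.1587, 0.2555]
eef_rot: [-0.002, 0.848, 0.53, -0.001]
wrist_force: [1.1, 0.2, -0.1]
opening: 0.801
grasp_force: 0.0
(array([-19.03,  10.5 ,   6.51]), np.float64(-28.047053813492468))
```

```bash
python3 -m pendant '[[-3.5,1.9,1,-6],[-7,3.8,2,-12],[-10.5,5.7,3,-18],[-14,7.6,4.5,-24],[-17,9.4,6,-28],[-19,10.5,6.5,-28],[-19,10.5,6.5,-28],[-19,10.5,6.5,-28]]' 0.8 && cat >> h.py <<'E'
def hexfit(name,c0,z=.024):
    from scipy.ndimage import map_coordinates
    from scipy.optimize import minimize
    im=cv2.imread(f"pics/{name}.png").astype(np.float32);T=np.load(f"pics/{name}.npy")
    G=np.sqrt(sum(cv2.Sobel(im[...,k],cv2.CV_32F,1,0)**2+cv2.Sobel(im[...,k],cv2.CV_32F,0,1)**2 for k in range(3)));G=cv2.GaussianBlur(G,(0,0),1.0)
    K,C=cam("wrist",T);t=np.linspace(-1,1,25)[1:-1]*.019*np.tan(np.pi/6)
    H=np.concatenate([np.c_[.019*np.cos(a)-t*np.sin(a),.019*np.sin(a)+t*np.cos(a)] for a in np.arange(6)*np.pi/3])
    def sc(x):
        c,s=np.cos(x[2]),np.sin(x[2]);P=np.c_[H@np.array([[c,s],[-s,c]])+x[:2],np.full(len(H),z)]
        q=(P-C[:3,3])@C[:3,:3];u=K[0,0]*q[:,0]/-q[:,2]+K[0,2];v=K[1,1]*q[:,1]/q[:,2]+K[1,2]
        return -map_coordinates(G,[v,u],order=1,mode="nearest").mean()
    best=[]
    for dx in np.arange(-.008,.0081,.002):
        for dy in np.arange(-.008,.0081,.002):
            for th in np.radians(np.arange(-30,30,3)): best.append((sc([c0[0]+dx,c0[1]+dy,th]),c0[0]+dx,c0[1]+dy,th))
    best.sort();out=[]
    for b in best[:6]:
        r=minimize(sc,b[1:],method="Nelder-Mead",options=dict(initial_simplex=np.array(b[1:])+np.array([[0,0,0],[.001,0,0],[0,.001,0],[0,0,.05]])));out.append((round(r.fun,1),r.x[:2].round(4),np.degrees(r.x[2]).round(1)))
    return out
E
python3 - <<'E'
from h import *
im,T=snap("wrist","w11");print(T[:3].round(4))
h=cv2.cvtColor(im,cv2.COLOR_BGR2HSV);m=((h[...,0]>12)&(h[...,0]<33)&(h[...,1]>100)&(h[...,2]>50)).astype(np.uint8)
p=w2px("wrist",[.5603,-.3757,.015],T).astype(int);print(p)
x0,y0=p-60;k,l,s,c=cv2.connectedComponentsWithStats(m[y0:y0+120,x0:x0+120])
j=1+np.argmax(s[1:,4]);uv=c[j]+[x0,y0];w=px2w("wrist",uv,.014,T);print(s[j],uv,w)
for r in hexfit("w11",w[:2]):print(r)
print(edges("w11",w[:2],.026,.004,None,.004))
E
```

```text
time_s: 28.1
eef_pos: [0.5596, -0.3744, 0.1894]
eef_rot: [-0.003, 0.697, 0.717, 0.0]
wrist_force: [0.2, 0.3, -0.8]
opening: 0.805
grasp_force: 0.0
[[-0.0272  0.9996 -0.0037  0.5596]
 [ 0.9996  0.0272  0.0039 -0.3744]
 [ 0.004  -0.0036 -1.      0.1894]]
[324 221]
[  36   33   54   44 1257] [330.05727924 212.28241846] [ 0.56531145 -0.36698777  0.014     ]
(np.float64(-270.3), array([ 0.5578, -0.3754]), np.float64(-3.0))
(np.float64(-270.3), array([ 0.5578, -0.3754]), np.float64(-3.0))
(np.float64(-270.3), array([ 0.5578, -0.3754]), np.float64(-3.0))
(np.float64(-260.6), array([ 0.5573, -0.3691]), np.float64(-4.0))
(np.float64(-266.5), array([ 0.5649, -0.3655]), np.float64(-7.1))
(np.float64(-260.6), array([ 0.5573, -0.3691]), np.float64(-4.0))
((array([ 0.5653, -0.368 ,  0.024 ]), np.float64(0.00151)), 61)
```

```bash
cat >> h.py <<'E'
def nutfit(name,c0,z0=0):
    "silhouette fit of centre, then hex angle within 1.5 mm"
    from scipy.optimize import minimize
    im=cv2.imread(f"pics/{name}.png");T=np.load(f"pics/{name}.npy");h=cv2.cvtColor(im,cv2.COLOR_BGR2HSV).astype(int)
    m=((h[...,0]>10)&(h[...,0]<36)&(h[...,1]>90)&(h[...,2]>25)).astype(np.uint8)
    p=w2px("wrist",[*c0,z0+.012],T).astype(int);k=np.zeros_like(m);cv2.circle(k,tuple(map(int,p)),45,1,-1);m&=k
    kk,l,s,c=cv2.connectedComponentsWithStats(m);j=1+np.argmax(s[1:,4]);m=np.zeros_like(m);cv2.fillPoly(m,[cv2.convexHull(np.argwhere(l==j)[:,::-1].astype(np.int32))],1)
    a=np.linspace(0,2*np.pi,48,endpoint=False)
    def sil(x):
        P=[w2px("wrist",[x[0]+r*np.cos(b),x[1]+r*np.sin(b),z0+z],T) for r,z in((.026,0),(.026,.004),(.0205,.024)) for b in a]
        o=np.zeros((480*1,640),np.uint8);cv2.fillConvexPoly(o,cv2.convexHull((np.array(P)*16).astype(np.int32)),1,shift=4);return o
    f=lambda x:float((sil(x)!=m).sum())
    c=min(((f([c0[0]+i,c0[1]+j]),c0[0]+i,c0[1]+j) for i in np.arange(-.01,.0101,.0025) for j in np.arange(-.01,.0101,.0025)))
    c=min(((f([c[1]+i,c[2]+j]),c[1]+i,c[2]+j) for i in np.arange(-.002,.0021,.0005) for j in np.arange(-.002,.0021,.0005)))
    return c,int(m.sum()),s[j]
E
python3 - <<'E'
from h import *
c=nutfit("w11",(.5603,-.3746));print(c)
r=hexfit("w11",c[0][1:]);[print(x) for x in r]
T=np.load("pics/w11.npy");im=cv2.imread("pics/w11.png");u,v=w2px("wrist",[*c[0][1:],.012],T).astype(int)
h=cv2.cvtColor(im,cv2.COLOR_BGR2HSV)
q=h[v-36:v+36:2,u-40:u+40:2];print(u,v)
for row in q: print("".join("." if a[1]<90 else chr(97+min(25,int(a[2])//10)) for a in row))
E
```

```text
((88.0, np.float64(0.5628), np.float64(-0.3781)), 2362, array([ 300,  194,   54,   56, 1372], dtype=int32))
(np.float64(-344.0), array([ 0.5629, -0.3786]), np.float64(-8.6))
(np.float64(-344.0), array([ 0.5629, -0.3786]), np.float64(-8.6))
(np.float64(-344.0), array([ 0.5629, -0.3786]), np.float64(-8.6))
(np.float64(-344.0), array([ 0.5629, -0.3786]), np.float64(-8.6))
(np.float64(-344.0), array([ 0.5629, -0.3786]), np.float64(-8.6))
(np.float64(-344.0), array([ 0.5629, -0.3786]), np.float64(-8.5))
326 223
........................................
........................................
........................................
........................................
................nqssssssqn..............
..............wvtuvwwwvvutsm............
............uyywwwwwvvrvwwvtq...........
...........xy..wwwvsoonouwwvus..........
..........vy...wtqonoopooswwwvs.........
.........ry...xonoopsvwvqnrwwwur........
.........y..spnnprvwwvwwvropvwwup.......
........wy.yooqtvvwvwvwwvvsoouwwt.......
........y..ysvvvwvvwwwwwvwwuposvtn......
........y...vvvvwwvwwwwwwwvvvpnrvq......
.......x...yvv
[... 187 characters left out ...]
...
.......w...yyyvwp........owwwvvvxx......
..............yys........x...yvvyw......
........y.......n......wuy...yxvyq......
........t.......v.......s......yw.......
.................ym....mu......w........
.........y........yqorx........v........
..........x.........y...................
...........v..................x.........
............s.................v.........
..............y.............x...........
...............u.........yr.............
......................ys................
....................u...................
........................................
........................................
........................................
........................................
```

The fit is consistent: nut at (0.5628, -0.3783), flats at about -8°. Going to grip.

```bash
python3 - <<'E'
from h import *
print(todo([.5628,-.3783,.036],-8))
E
```

```text
(array([-0.55,  0.28, 15.45]), np.float64(9.650763935163951))
```

```bash
python3 -m pendant '[[-0.3,0.2,2,5],[-0.5,0.3,5,9],[-0.5,0.3,8,9],[-0.5,0.3,10,9],[-0.5,0.3,10,9],[-0.5,0.3,10,9]]' 0.75 && python3 - <<'E'
from h import *
im,T=snap("wrist","w12")
c=nutfit("w12",(.5628,-.378));print(c)
r=hexfit("w12",c[0][1:]);[print(x) for x in r[:2]]
print(todo([.5628,-.3783,.036],-8),T[:3].round(4))
E
```

```text
time_s: 28.65
eef_pos: [0.564, -0.3769, 0.0919]
eef_rot: [-0.002, 0.75, 0.661, -0.0]
wrist_force: [-0.2, -0.2, 1.0]
opening: 0.75
grasp_force: 0.0
((145.0, np.float64(0.5628), np.float64(-0.379)), 4954, array([ 283,  219,   78,   83, 3513], dtype=int32))
(np.float64(-334.9), array([ 0.5626, -0.3792]), np.float64(-7.8))
(np.float64(-334.9), array([ 0.5626, -0.3792]), np.float64(-7.8))
(array([-0.04, -0.22,  5.78]), np.float64(0.7904684728236333)) [[ 0.1253  0.9921 -0.0022  0.564 ]
 [ 0.9921 -0.1253  0.0023 -0.3769]
 [ 0.002  -0.0024 -1.      0.0919]]
```

```bash
python3 -m pendant '[[-0.2,-0.15,2,0],[-0.2,-0.15,4,0],[-0.2,-0.15,5.2,0],[-0.2,-0.15,5.5,0],[-0.2,-0.15,5.5,0]]' 0.7 && python3 -m pendant '[[0,0,0,0],[0,0,0,0],[0,0,0,0],[0,0,0,0],[0,0,0,0]]' 0.3 && python3 - <<'E'
from h import *
print(tool()[:3].round(4))
E
python3 -m pendant '[[0,0,-3,0],[0,0,-7,0],[0,0,-11,0],[0,0,-15,0],[0,0,-19,0],[0,0,-22,0],[0,0,-22,0],[0,0,-22,0]]' && python3 - <<'E'
from h import *
im,T=snap("wrist","w13");print(T[:3].round(4))
for z in (.035,.037):
  print(nutfit("w13",T[:2,3],T[2,3]-z)[0],[x for x in hexfit("w13",T[:2,3],T[2,3]-z+.024)[:1]])
print(todo([.541,.323,.25]),ctrl.get_obs()["q"])
E
```

```text
time_s: 29.12
eef_pos: [0.5627, -0.3807, 0.0381]
eef_rot: [-0.0, 0.751, 0.661, 0.0]
wrist_force: [-0.1, -0.3, -0.6]
opening: 0.697
grasp_force: 0.0
time_s: 29.53
eef_pos: [0.5637, -0.3818, 0.0401]
eef_rot: [0.002, 0.751, 0.661, 0.0]
wrist_force: [-1.3, 1.2, 6.2]
opening: 0.418
grasp_force: 62.4
[[ 0.1268  0.9919  0.0024  0.5637]
 [ 0.9919 -0.1268 -0.0022 -0.3818]
 [-0.0019  0.0027 -1.      0.0401]]
time_s: 30.2
eef_pos: [0.5636, -0.3817, 0.2613]
eef_rot: [0.003, 0.751, 0.661, 0.0]
wrist_force: [1.0, 0.1, -2.3]
opening: 0.415
grasp_force: 62.4
[[ 0.1268  0.9919  0.0045  0.5636]
 [ 0.9919 -0.1268 -0.0043 -0.3817]
 [-0.0037  0.005  -1.      0.2613]]
(2647.0, np.float64(0.5630631290997794), np.float64(-0.3887371978196237)) [(np.float64(-169.4), array([ 0.5658, -0.3758]), np.float64(-6.5))]
(2382.0, np.float64(0.5625631290997793), np.float64(-0.3882371978196237)) [(np.float64(-176.2), array([ 0.5652, -0.377 ]), np.float64(-5.6))]
(array([ 69.54, -11.07,   0.78]), None) [-7.69391090e-01  4.04894002e-01  1.31492836e+00 -2.34161380e-05
  1.42066388e+00 -6.42203120e-01]
```

```bash
python3 - <<'E'
from h import *
T=np.load("pics/w13.npy");im=cv2.imread("pics/w13.png");zt=T[2,3]-.0395+.024
u,v=w2px("wrist",[*T[:2,3],zt],T).round().astype(int)
h=cv2.cvtColor(im,cv2.COLOR_BGR2HSV);print(u,v)
y0,x0=v-64,u-80
for i,row in enumerate(h[y0:v+64:4,x0:u+80:4]): print(y0+4*i,"".join("." if a[1]<80 or a[2]<25 else chr(97+min(25,int(a[2])//10)) for a in row))
m=((h[...,1]>80)&(h[...,2]>25)&(h[...,0]>10)&(h[...,0]<36))
for c in range(u-24,u+25,8): print(c,"".join("#" if b else "." for b in m[y0-20:v+80,c]))
R3=T[:3,:3]
for r in range(v-64,v+65,16): print(r,(R3.T@(px2w("wrist",(u,r),zt,T)-T[:3,3])*1000).round(1)[0])
E
```

```text
323 311
247 ............nrsttutqmsttttrrl...........
251 ...........wrtutusnmmmnttuutrn..........
255 ..........xyyvutmmmmmmnmntuuusm.........
259 ..........yyyynmmmmnmmmnmmptutr........p
263 .........qsxommmmmmstqnnmmmmptspwyyyyyyy
267 .........rtmmmnmnqtttttpnmmmmntryyyyyyyy
271 ........nssnnmmqtttttttttpmmmntsyyyyyyyy
275 ......qustqnmotttttttttttttommstxyyyyyyy
279 yyyyyyyxrtnotttttttttttttttttnotuyyyyyyy
283 yyyyyyyxqtttttttttttttttttttttstsyyyyyyy
287 yyyyyyyxsstttttttttuyvtttttttttswyyyyyyy
291 yyyyyyy...httttttuyxyyyutttttt....yyyyyy
295 yyyyyyx....tttttxxyxyyytrttttt....yyyyyy
299 yyyyvv.....tttttyxyxyyyxtttttt....suuyyy
303 yyyk.......tttstnuyxyyyuntttts.......nyy
307 yyq........sttttmmmnnnmmnttttt........wy
311 yy.........tstttnmnnrmmmmttttt.........y
315 yx.........tttttsnmmmmmnstttss.........y
319 yj.........sttttstsnnnstttttss.........o
323 y..........sstttttttttsstttsss..........
327 s..........vtttttttttttttssstu..........
331 ...........yyxxyyy.tvttstttxyy..........
335 ...........yyyyyyyyyyxtttyyyyy..........
339 ..........iyyyyyyyyy.yyyyyyyyy..........
343 ........
[... 912 characters left out ...]
#####################################################..###.....################################################
331 .........###########################################################################################################################################################
339 ............########################################################################################################################################################
347 ...............#####################################################################################################################################################
247 31.9
263 24.3
279 16.5
295 8.4
311 0.0
327 -8.6
343 -17.6
359 -27.0
375 -36.6
```

```bash
python3 -m pendant '[[4,-0.6,0,0],[8,-1.3,0,0],[12,-2,0,0],[16,-2.6,0,0],[20,-3.3,0,0],[24,-4,0,0],[28,-4.6,0,0],[32,-5.3,0,0],[36,-6,0,0],[40,-6.6,0,0],[44,-7.3,0,0],[48,-8,0,0]]' && python3 -m pendant '[[4,-0.7,0,0],[8,-1.4,0,0],[12,-2.1,0,0],[15,-2.6,0,0],[15,-2.6,0,0],[15,-2.6,0,0],[15,-2.6,0,0]]' && python3 - <<'E'
from h import *
im,T=snap("wrist","w14");print(T[:3].round(4))
h=cv2.cvtColor(im,cv2.COLOR_BGR2GRAY)
u,v=w2px("wrist",[.5394,.3216,.1705],T);print(u,v,w2px("wrist",[.5394,.3216,.130],T))
u,v=int(u),int(v)
for i,row in enumerate(h[v-40:v+34:2,u-40:u+40:2]): print(v-40+2*i,"".join(chr(97+int(a)//10) for a in row))
E
```

```text
time_s: 31.25
eef_pos: [0.5422, 0.1073, 0.2552]
eef_rot: [-0.001, 0.751, 0.661, -0.002]
wrist_force: [0.8, -0.4, -1.4]
opening: 0.416
grasp_force: 62.4
time_s: 31.83
eef_pos: [0.5363, 0.2571, 0.2555]
eef_rot: [-0.001, 0.75, 0.661, -0.002]
wrist_force: [0.1, -0.3, -1.6]
opening: 0.411
grasp_force: 62.4
[[ 0.1263  0.992  -0.0037  0.5363]
 [ 0.992  -0.1263 -0.0015  0.2571]
 [-0.0019 -0.0035 -1.      0.2555]]
315.1965082136997 155.87235733977911 [316.57036239 150.76592983]
115 ttuutuuuuuttuuuuuutssrnmnsuttttuututtttt
117 uutututuuuuuuuutsmhggggghlmnmrtttuttuttt
119 ttttuuuuutuuusnihhihhhhhhggklmntutuututt
121 uuuuuuutuuuuohhiiiiiiiiiiihhgklnmouuuttt
123 utuuuutuuutnhihiiiiihiiihiiihghlmmuututt
125 uuuuuuututlgihiiihhgghhhhiiiihgilmsttttt
127 uutuuuuutkhiiihhgfghihhgghiiihhfkmlqsttt
129 uuuuuuuumhiiihgehiiijiiiigghiiihgkmlnttt
131 uuuutuuthiiihgehjiiiiiiiiiighiihghllmttt
133 uuuuuuunhiihgfiiilosurpmjiiighiihgjmmtut
135 utuuuutjhhigehiktyyyyyyyrljiigiihhglmtut
137 uuuuuuphiiiffimxyyyyyyyyyvqiihgiihfkmttt
139 tuuuutkhiihdhjuyyyyyyyyywvvmiifiihgklmst
141 uuuuutiiihfeisxyyyyyyyyysoookighihghl
[... 338 characters left out ...]
squyyyywolqrrrjdefeejllll
159 uuuuuttjiiifuyyyorxyyyqnlqrrqfefefflllll
161 uuuuuutmhiihkyyytpqstpnlorrrldffeejlllll
163 tuttuuuqihiihqyyyvooolkorprofeffefllllll
165 uuuuuuuuohiiigtwtspmmnoorrpgefffejllllmm
167 ttuuututohhhhhfnqqpooooooqifffeeflllllqs
169 utuuuttpnlgeefgfhljgjjhgfgfffeegkllmnort
171 tutsmmmlllkgeeeffgffffefgffffehllpsttttt
173 tsrqlllllllkgeeeeffffffffeffeinoortttttt
175 lllllllllllllkheeeeeeefeeeefjntttttttttt
177 lllllllllllllllkgfeeeeeeglnprttttttttttt
179 lllllllllllllllllllllkjlmtuutttttttttttt
181 lllllllllllllllllllloortttttttttttttttst
183 klkllllllllllllllllmttttttttttttttttttot
185 lllllllllllllllllrtttttttttttttttssqnmlm
187 lllllllllllllllllrttttttttttttttslllllll
```

```bash
python3 -m pendant '[[3,-0.3,0,0],[5,-0.5,0.5,0],[6,-0.55,1,0],[6.05,-0.55,2,0],[6.05,-0.55,3,0],[6.05,-0.55,3,0],[6.05,-0.55,3,0]]' && python3 - <<'E'
from h import *
T=tool();print(T[:3].round(4),(T[:3,:3].T@(np.array([.5391,.3216,.1705])-T[:3,3])*1000).round(2))
im,T=snap("wrist","w15")
E
```

```text
time_s: 32.47
eef_pos: [0.539, 0.3166, 0.2261]
eef_rot: [-0.0, 0.751, 0.66, -0.002]
wrist_force: [-0.7, 0.4, -0.9]
opening: 0.414
grasp_force: 62.4
[[ 0.1282  0.9917 -0.0029  0.539 ]
 [ 0.9917 -0.1282 -0.0015  0.3166]
 [-0.0018 -0.0027 -1.      0.2261]] [ 5.09 -0.38 55.64]
```

```bash
python3 -m pendant '[[0.05,0,0.8,0],[0.05,0,1.6,0],[0.05,0,2.4,0],[0.05,0,3,0],[0.05,0,3,0],[0.05,0,3,0]]' && python3 -m pendant '[[0,0,0.3,0],[0,0,0.6,0],[0,0,0.6,0],[0,0,0.6,0]]'; python3 -m pendant '[[0,0,0.2,0],[0,0,0.2,0],[0,0,0.2,0]]'
```

```text
time_s: 33.02
eef_pos: [0.5392, 0.3186, 0.197]
eef_rot: [-0.0, 0.751, 0.661, -0.001]
wrist_force: [-0.2, 0.6, -2.6]
opening: 0.413
grasp_force: 62.4
time_s: 33.35
eef_pos: [0.5395, 0.3187, 0.1917]
eef_rot: [-0.0, 0.751, 0.661, -0.0]
wrist_force: [-0.1, -0.1, -1.9]
opening: 0.415
grasp_force: 62.4
time_s: 33.6
eef_pos: [0.5396, 0.3187, 0.1898]
eef_rot: [-0.0, 0.751, 0.661, -0.0]
wrist_force: [-0.3, 0.0, -1.0]
opening: 0.412
grasp_force: 62.4
```

```bash
for i in 1 2; do python3 -m pendant '[[0,0,0.2,0],[0,0,0.2,0],[0,0,0.2,0]]'|egrep 'pos|wrist'; done; for i in 1 2 3; do python3 -m pendant '[[0,0,0.15,0],[0,0,0.15,0],[0,0,0.15,0]]'|egrep 'pos|wrist'; done
```

```text
eef_pos: [0.5395, 0.3187, 0.1876]
wrist_force: [-0.1, 0.5, -1.4]
eef_pos: [0.5395, 0.3187, 0.1856]
wrist_force: [-0.6, 0.5, -0.9]
eef_pos: [0.5398, 0.3188, 0.1845]
wrist_force: [-0.4, -0.0, -1.7]
eef_pos: [0.5397, 0.3189, 0.1833]
wrist_force: [-1.7, 0.6, 3.4]
eef_pos: [0.5393, 0.3189, 0.181]
wrist_force: [-0.6, 1.2, 1.4]
```

```bash
for i in 1 2; do python3 -m pendant '[[0,0,0.1,0],[0,0,0.1,0],[0,0,0.1,0]]'|egrep 'pos|wrist'; done
```

```text
eef_pos: [0.5394, 0.3189, 0.1808]
wrist_force: [-3.6, 0.6, 5.4]
eef_pos: [0.5394, 0.3189, 0.1806]
wrist_force: [-5.5, 0.3, 10.4]
```

```bash
for i in 1 2 3 4; do python3 -m pendant '[[0,0,0,-4],[0,0,0,-8],[0,0,0,-12],[0,0,0,-12]]'|egrep 'pos|rot|wrist'; done
```

```text
eef_pos: [0.5406, 0.3192, 0.1807]
eef_rot: [0.001, 0.676, 0.737, 0.001]
wrist_force: [-1.2, 0.3, 6.5]
eef_pos: [0.5408, 0.3192, 0.1807]
eef_rot: [0.001, 0.595, 0.803, 0.002]
wrist_force: [-0.9, 0.1, 5.8]
eef_pos: [0.5409, 0.3191, 0.1807]
eef_rot: [0.001, 0.508, 0.861, 0.001]
wrist_force: [-0.5, 1.2, 6.6]
eef_pos: [0.541, 0.319, 0.1807]
eef_rot: [0.001, 0.415, 0.91, 0.001]
wrist_force: [-0.6, 1.7, 6.8]
```

```bash
for i in 1 2 3; do python3 -m pendant '[[0,0.02,0,-4],[0,0.04,0,-8],[0.01,0.05,0,-12],[0.01,0.05,0,-12]]'|egrep 'pos|rot|wrist'; done
```

```text
eef_pos: [0.5414, 0.3186, 0.1803]
eef_rot: [0.002, 0.319, 0.948, 0.0]
wrist_force: [1.2, -2.7, 5.0]
eef_pos: [0.5403, 0.3195, 0.1786]
eef_rot: [0.0, 0.219, 0.976, 0.0]
wrist_force: [2.2, 0.8, -1.8]
eef_pos: [0.5405, 0.3201, 0.1788]
eef_rot: [0.0, 0.116, 0.993, 0.0]
wrist_force: [4.0, 0.0, -2.6]
```

```bash
for i in 1 2 3; do python3 -m pendant '[[0,0,0.1,0],[0,0,0.15,0],[0,0,0.15,0]]'|egrep 'pos|wrist'; done
```

```text
eef_pos: [0.5405, 0.3202, 0.1777]
wrist_force: [2.1, 0.8, -1.5]
eef_pos: [0.5405, 0.3202, 0.1764]
wrist_force: [2.6, 1.2, -1.9]
eef_pos: [0.5405, 0.3202, 0.1754]
wrist_force: [2.1, 0.1, 4.5]
```

```bash
for i in 1 2 3; do python3 -m pendant '[[0,-0.02,0.03,4],[0,-0.04,0.06,8],[0.01,-0.05,0.08,12],[0.01,-0.05,0.08,12]]'|egrep 'pos|rot|wrist'; python3 -c "
from bench import ctrl;print(ctrl.get_obs()['torque'].round(2))";done
```

```text
eef_pos: [0.5403, 0.3199, 0.1745]
eef_rot: [0.0, 0.22, 0.975, 0.0]
wrist_force: [2.6, 0.9, 2.8]
[ 0.3  -0.3  -0.09]
eef_pos: [0.5399, 0.3192, 0.1737]
eef_rot: [0.0, 0.32, 0.947, 0.0]
wrist_force: [2.2, 0.3, 3.9]
[ 0.17 -0.23 -0.05]
eef_pos: [0.5394, 0.319, 0.1728]
eef_rot: [0.0, 0.417, 0.909, 0.0]
wrist_force: [0.7, 0.3, 4.9]
[ 0.19 -0.12 -0.08]
```

```bash
for i in 1 2 3 4; do python3 -m pendant '[[0,-0.02,0.03,4],[0,-0.04,0.06,8],[0.01,-0.05,0.08,12],[0.01,-0.05,0.08,12]]'|egrep 'pos|rot|wrist'; python3 -c "
from bench import ctrl;o=ctrl.get_obs();print(o['torque'].round(2),o['q'][5],o['opening'])";done
```

```text
eef_pos: [0.5389, 0.3188, 0.172]
eef_rot: [-0.0, 0.509, 0.861, 0.0]
wrist_force: [1.7, 1.7, 4.3]
[ 0.31 -0.14 -0.05] -0.15719370211667488 0.4174012486156368
eef_pos: [0.5383, 0.3187, 0.1712]
eef_rot: [-0.0, 0.596, 0.803, 0.0]
wrist_force: [-0.3, 1.1, 4.6]
[ 0.22 -0.05 -0.04] 0.05207341133334385 0.4177889910780168
eef_pos: [0.5378, 0.3187, 0.1703]
eef_rot: [-0.0, 0.677, 0.736, 0.0]
wrist_force: [-0.9, 1.3, 4.3]
[ 0.28 -0.06 -0.09] 0.2617417516250744 0.4224207716719476
eef_pos: [0.5376, 0.3188, 0.1701]
eef_rot: [0.0, 0.75, 0.661, 0.0]
wrist_force: [0.4, 0.5, 7.1]
[ 0.12 -0.01 -0.02] 0.47153194890546524 0.41608948268711216
```

```bash
for i in 1 2; do python3 -m pendant '[[0,-0.02,0.01,4],[0,-0.04,0.02,8],[0.01,-0.05,0.03,12],[0.01,-0.05,0.03,12]]'|egrep 'pos|rot|wrist'; python3 -c "
from bench import ctrl;o=ctrl.get_obs();print(o['torque'].round(2),o['q'][5],o['opening'])";done
```

```text
eef_pos: [0.5373, 0.3188, 0.1701]
eef_rot: [0.0, 0.815, 0.579, 0.001]
wrist_force: [-0.3, 0.1, 8.7]
[ 0.01  0.06 -0.14] 0.6814869242591202 0.4166256621351301
eef_pos: [0.5371, 0.3192, 0.17]
eef_rot: [0.0, 0.871, 0.491, 0.001]
wrist_force: [-0.3, 0.6, 9.2]
[ 0.04 -0.05  0.11] 0.8908966797005551 0.41511008610566535
```

The height reads 40.3 mm below the stud tip against 40.5 mm expected, so the nut is on the collar. Releasing and backing away, then checking.

```bash
python3 -m pendant '[[0,0,0,0],[0,0,0,0],[0,0,0,0],[0,0,0,0],[0,0,-2,0],[0,0,-5,0],[0,0,-8,0],[0,0,-10,0],[0,0,-10,0],[0,0,-10,0]]' 0.7 && python3 - <<'E'
from h import *
im,T=snap("wrist","w16");print(T[:3].round(4))
for dz in (-.004,0,.004,.008): print(dz,hexfit("w16",(.5394,.3216),.154+dz)[0])
print("flange",nutfit("w16",(.5394,.3216),.130))
print("lid disc",edges("w16",(.5395,.322),.084,.110,None,.006))
h=cv2.cvtColor(im,cv2.COLOR_BGR2GRAY);u,v=w2px("wrist",[.5394,.3216,.14],T).astype(int)
for i,row in enumerate(h[v-56:v+56:4,u-60:u+60:3]): print(v-56+4*i,"".join(chr(97+int(a)//10) for a in row))
E
```

```text
time_s: 42.27
eef_pos: [0.537, 0.3191, 0.2698]
eef_rot: [0.0, 0.871, 0.491, 0.001]
wrist_force: [0.3, -1.0, 0.3]
opening: 0.697
grasp_force: 0.0
[[ 5.187e-01  8.550e-01  2.200e-03  5.370e-01]
 [ 8.550e-01 -5.187e-01  8.000e-04  3.191e-01]
 [ 1.800e-03  1.400e-03 -1.000e+00  2.698e-01]]
-0.004 (np.float64(-252.3), array([0.5379, 0.3207]), np.float64(28.2))
0 (np.float64(-269.9), array([0.5385, 0.3219]), np.float64(28.4))
0.004 (np.float64(-270.1), array([0.5392, 0.3232]), np.float64(-31.3))
0.008 (np.float64(-255.3), array([0.5399, 0.3245]), np.float64(27.5))
flange ((151.0, np.float64(0.5389), np.float64(0.3216)), 3286, array([ 291,  196,   64,   68, 2476], dtype=int32))
lid disc ((array([0.5394, 0.3231, 0.0827]), np.float64(0.00029)), 59)
174 tttutututuplllllllllllllllllllllllllllll
178 ttuuutttttnlllllllllllllllllllllllllllll
182 ttttuuttunllllllllllllllllllllllllllllll
186 ttttutttolllllllllllllllllllllllllllllkl
190 ttttttusllllllllllllllllllllllllllllllll
194 ttttttslklklllllllkkklllllllllllllllllll
198 tttttmlklllllllkimmmmnmkkllllllllllllllk
202 ttttmkllklklkkmmopponpppnmlllll
[... 209 characters left out ...]
oooopoooooosuooqmttssssss
226 kkkkkkllkloqvoooorwqpnvwwxxxvqtrttstssss
230 kkkkklkkklnpurotxrkkkkkpxxxxwqtstsssssss
234 kkkklkkkkkmpxxxxvmkllkkpxxxwwtssssssssss
238 kklkkkkkkklpxxxxvnnoonltxxxwwqtsssssssss
242 kkkkkkkkkkkmsxxxwmqyyxnmxxxwwtsssstsssss
246 kkkkkkkkkkkkooqyxwqyywqwxxyxwmssssssssss
250 kkkkkkkkkkkkooorrxxxxxwwxxxxwkkossssssss
254 kkkkkkkkkkkkkknoorxxxxxwwwpkkkkknpsssssp
258 kkkkkkkkkkkkkkkklooqwxwwmkkkkkkkkkpssrkk
262 kkkkkkkkkkkkkkkkkkknoqklkkkkkkkkkkklrkkk
266 kkkkkkkkkkkkkkkkkkkkkkkkkkkkkkkkkkkkkkkk
270 kkkkkkkkkkkkkkkkkkkkkkkkkkkkkkkkkkkkkkkk
274 kkkkkkkkkkkkkkkkkkkkkkkkkkkkkkkkkkkkkkkk
278 kkkkkkkkkkkkkkkkkkkkkkkkkkkkkkkkkkkkkkkk
282 kkkkkkkkkkkkkkkkkkkkkkkkkkkkkkkkkkkkkkkl
```

```bash
python3 -c "
from bench import workorder;print(workorder.hand_in())"
```

```text
the job is handed in; nothing more can be done
None
```

The job is handed in. Both brass padlocks slid off the tray into the bowl (no copper one was there), the tray is back flat, the lid is seated, and by the tool height the nut is threaded down onto the collar; the hand-in returned no verdict.

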